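# Put the baking turners back together in the tool block

### The arm

A 6-joint arm with a two-finger parallel gripper is mounted at the origin on the work surface. World frame = base frame: x ahead of the robot, y to its left, z up, the work surface at z = 0. Lengths are in mm, angles in rad, forces in N, time in s.
With the tool pointing down it reaches from about 250 to 775 mm from the base axis. Payload 4 kg.
Tool frame: the origin (TCP) lies on the centre line of the jaws, within the pads' length; the fingertips stand 14 mm ahead of it and the grasp point (between the pads) lies 5 mm behind it; x points along the fingers, z is the direction in which the jaws open and shut, and the axes are right-handed (so a half turn about x gives the same grasp; the last joint's range is limited). The gripper opens to 85 mm and grips with 20 to 120 N. Pads are 22 mm wide; open, the fingers measure 114 mm over their backs; the gripper's body (76 mm by 85 mm) begins 54 mm behind the grasp point. The pads swing forward as they close: fully open they stand 13 mm farther back than shut.
Start: joints at [1.169, 0.087, 1.371, -0, 1.684, -0.103], TCP at [161.914, 525.643, 245.341] pointing down, gripper open.
Joint ranges: [-3.1, 3.1], [-0.76, 2.03], [0.27, 2.55], [-1.08, 4.22], [0.17, 2.65], [-2.57, 2.57]. Speed limits (rad/s): [2.79, 2.79, 3.14, 3.14, 3.14, 3.14].

### API

Orientations are given as a rotation vector (axis times angle).
In Python, from bench import arm, eyes gives the robot as it stands.
- The arm moves only by the tool jog_arm, never from a script. Its argument "series" is a list of rows, each a list of 3 entries, a list of its own where there are three numbers: the shift along the tool's x, y, z in m, then the turn, a rotation vector about the tool's x, y, z in rad, then the opening, from 0 (shut) to 1 (fully open). A call has 1 to 10 rows; each row shifts and turns the commanded pose from where the row before left it, along the tool's axes as they then stand; what a row does not reach is not made up. A row lasts 1/8 s, in which the tool goes at most 62.5 mm and 10.7 degrees, less where a joint would pass 70% of its speed; a pose out of reach is approached as far as the arm can. A call with a gripper value outside its range is refused whole. The fingers move at their own pace and stop on an object; the grip force is fixed at half the most. Time passes only in rows, so rows that do not move let the fingers close. It gives the time, the measured TCP pose, the force and the opening at its end, in the units of the state.
- arm.state(): the state, without advancing time (a new reading comes with each control period).
- eyes.grab_frame(name): name is "side" or "top"; returns a dict with "image" (420x560x3 uint8, red, green, blue), "z_map" (420x560 float32, mm along the optical axis (not along the pixel's ray), 0 where there is no reading), "vertical_fov" (degrees; the focal length in pixels is half the picture's height over the tangent of half this angle, whatever the lens; pixels are square), "cx", "cy" (the principal point, pixels), "rvec" (rotation vector, rad) and "tvec" (3), from world to camera coordinates, as OpenCV has them. Camera axes: x right, y down, z forward; pixel columns grow to the right and rows downward; lengths in mm; the calibration is good to about 2 mm. A picture is of the moment at which its call begins.
- arm.hand_in(): hands the job in, once; it reports no verdict.
The state is a dict: "t": time; "q": joint angles; "joint_vel": joint speeds; "tau": joint torques, N m; "tcp_pos": TCP position; "ee_rot": TCP orientation; "wrist_force": force on the tool from outside, world axes, zero at the start; "wrist_torque": the same for the moment, N m; "opening": opening from 0.0 (shut) to 1.0 (fully open).
Only numpy, scipy, OpenCV 4.12 (cv2) and the standard library are available. Lean on these libraries where they do the work, as an engineer would, in place of code of your own. Each camera call takes 0.05 s, during which the arm holds its last target. There are 200 camera calls.

### The job

The baking turners came out of the dishwasher in two pieces. Slide every turner head on the worktop blade first, fully home, into a slot of its own in the wooden block, and fit each one with a handle: squeeze the handle's spring button flush while you slide it into the head's tube, and push on until the button pops out through the side hole. Let go of everything, and do not knock the other kitchen things about.

Things in the scene. Friction and masses are not known exactly. Their poses are not given: they have to be found in the camera images.
- block: Fixed wooden tool block, 304 wide, 90 deep, 66 high (mm), with three flat horizontal slots side by side, open to its front (-x). Origin on the worktop below the middle of the front face; +x points into the slots, z up. Each slot is 78 wide, 10 high, 76 deep to its back stop; two cross bars form its roof, fins 22 wide stand between slots. Slot floors lie 45 above the worktop.
- slot1 (a point): Slot 1: middle of the mouth, on the slot floor, in the plane of the front face (block y = -100 mm). Axes as the block's. In front of each slot a rib, 18 mm wide, carries on level with the slot floor for 53 mm and supports the head's tube.
- slot2 (a point): Slot 2, as slot 1 (block y = 0). A head is fully home when the blade's tip is at the back stop: its origin is then at slot x = -74 mm, on the axis of the slot, level with the slot floor.
- slot3 (a point): Slot 3, as slot 1 (block y = +100 mm).
- head1: Turner head (may be absent), loose, steel, 150 g, lying flat: a rectangular tube 70 long, 35 wide, 26 high (mm), then a flat blade 80 long, 72 wide, 4 thick, undersides level. Origin on the underside below the middle of the tube's open mouth; +x points to the blade: tube x 0 to 70, blade x 70 to 150. Any head fits any slot.
- head2: Another head (may be absent), like head1. In all heads the tube's axis lies 13 mm above the underside; inside it is 27 mm wide, 20.4 mm high and 66 mm deep, closed at the blade end; each side wall, 4 mm thick, has a hole for the handle's button, x 7.5 to 42.5 mm, 13 mm high about the axis.
- head3: Another head (may be absent), like head1.
- handle1: Turner handle, loose, 100 g, lying level: black grip 95 long, 24 wide, 26 high (mm), then a steel shank 65 long, 24 wide, 18 high, its last 13 tapered. Origin on the grip's underside below the shoulder where the shank begins; +x points to the shank's tip: grip x -95 to 0, shank 0 to 65; axis 13 above the underside.
- handle2: Another handle, like handle1. Any handle fits any head. Fully home, the shoulder meets the tube's mouth: the handle's origin is at the head's origin, x axes in line (up to 2.5 mm short is locked too), and the button stands out through the side hole.
- handle3: Another handle, like handle1. A handle left over is not needed.
- button1 (a joint): Spring button of handle1, on the shank's +y side: x 10 to 40 mm, 10 mm high about the axis, 6 mm proud, square ends: it stops the shank at a tube's mouth unless flush. Value in m: 0 fully out, 0.006 flush, 0.0075 at its stop, about 0.003 to 0.006 while held down inside a tube. Its spring takes 1.6 N at 0 and 4 N flush.
- button2 (a joint): Button of handle2, like button1. Gripping the shank across its sides, over the rear half of the button, squeezes it flush; once its front part is inside the tube, the tube's wall keeps it down and the handle can be gripped farther back.
- button3 (a joint): Button of handle3, like button1.
- cutter: Bystander: loose round metal cookie cutter, 60 mm wide, 30 mm high. Origin under its middle.
- ramekin: Bystander: loose white ramekin, 72 mm wide, 45 mm high. Origin under its middle.
- jar: Bystander: loose storage jar, 70 mm wide, 100 mm high. Origin under its middle.
- mug: Bystander: loose mug, 80 mm wide, 90 mm high. Origin under its middle.
- shaker: Bystander: loose metal shaker can, 50 mm wide, 110 mm high. Origin under its middle.
Not all that is in view belongs to the job. Leave any blue look-alike of the handle2 alone.

How it is judged:
By the outcome, as a careful person would: the job done as asked, in the order asked, and still so for the second after the job is handed in, with the robot touching nothing.
Of head1, head2, head3 only 2 to 3 are there at a start; the rules pass over those that are not, and their reading is None.
At some moment in a run one of handle1, handle2, handle3, head1, head2, head3 may be knocked a few centimetres aside while the robot is not near it.
It also fails if it takes over 210 s, if anything falls off the work surface, if the arm or the gripper's body presses on something with over 40 N, if the wrist force passes 120 N, or if a joint passes its speed limit or range.

## Working session

There is one attempt and no reset: what is moved stays moved. The work goes in short steps, Python scripts to look and compute and a tool call to move; the robot and the scene stay as the last step left them, time stands still between calls to the robot, and variables do not carry over. Pictures are saved under pics/ and viewed, about 12 in all and at most 16, crops included, and the job is handed in when it is done.

Besides the shell and the picture viewer there is one more tool, called by a JSON object that holds its "api" and its "payload". jog_arm: Moves the arm, as the interface text tells. Its arguments: {"type":"object","properties":{"series":{"type":"array"}},"required":["series"]}

```bash
ls; mkdir -p pics; python3 - <<'E'
from bench import arm, eyes
import cv2
print(arm.state())
for n in("top","side"):
    f=eyes.grab_frame(n); cv2.imwrite(f"pics/{n}0.png",f["image"][:,:,::-1])
    print({k:v for k,v in f.items() if k not in("image","z_map")})
E
```

```text
pics
{'t': 0.0, 'q': array([ 1.16890755e+00,  8.79586405e-02,  1.37229000e+00,  2.84698767e-05,
        1.68358304e+00, -1.03087812e-01]), 'joint_vel': array([-0.00063983, -0.00026245,  0.00029767, -0.00240279, -0.00159334,
       -0.00026619]), 'tau': array([-5.01077757e-04, -3.51858938e+01, -3.13276613e+01, -2.25181057e-04,
        1.07344877e-02,  2.16203333e-06]), 'tcp_pos': array([161.71023222, 525.19678743, 244.11895937]), 'ee_rot': array([-0.9875328 ,  1.33785888,  0.98568385]), 'wrist_force': array([-0.98000659,  0.02864193, -0.65396201]), 'wrist_torque': array([ 0.00114036, -0.00257165,  0.01230984]), 'opening': 0.9978148094586806}
{'vertical_fov': 57.54550389865012, 'cx': 274.9525757596132, 'cy': 208.04983231913405, 'rvec': array([ 2.18443324, -2.16353555,  0.13777977]), 'tvec': array([  18.93734961,  524.78660881, 1126.08042598])}
{'vertical_fov': 56.05070350216166, 'cx': 274.0581779504102, 'cy': 204.01968749758248, 'rvec': array([ 2.15877627, -0.30988414,  0.15160558]), 'tvec': array([-485.02827352,  150.0074848 , 1059.8475872 ])}
```

View pics/top0.png

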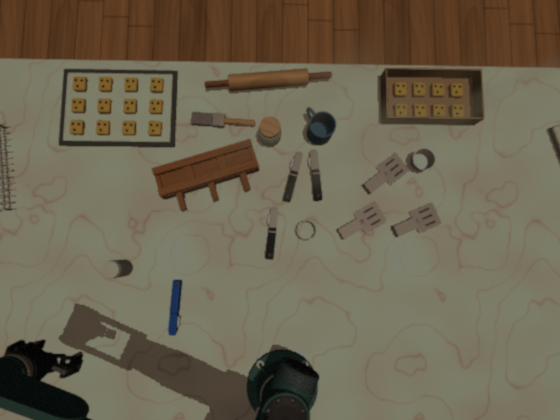

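View pics/side0.png

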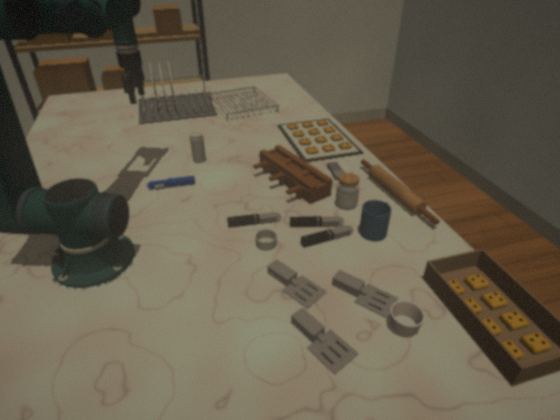

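Candidates for heads: top (384,173), (362,220), (417,220), all grey spatulas with tubes. Candidates for handles: black grips at (292,176), (315,175), (270,233). The blue look-alike at (175,306) stays where it is, and the brush at (222,120) isn't part of the job. The block is at (205,170), with its ribs toward the bottom of the picture.

```bash
cat > h.py <<'E'
import numpy as np, cv2
from scipy.spatial.transform import Rotation as R
from bench import arm, eyes
class V:
    def __init__(s,n):
        f=eyes.grab_frame(n); s.im=f["image"]; s.z=f["z_map"]; h,w=s.z.shape
        s.f=h/2/np.tan(np.radians(f["vertical_fov"]/2)); s.cx,s.cy=f["cx"],f["cy"]
        s.R=R.from_rotvec(f["rvec"]).as_matrix(); s.t=np.array(f["tvec"]); s.c=-s.R.T@s.t
        u,v=np.meshgrid(np.arange(w),np.arange(h))
        s.P=(np.dstack([(u-s.cx)/s.f*s.z,(v-s.cy)/s.f*s.z,s.z])-s.t)@s.R
    def ray(s,uv,z):
        uv=np.atleast_2d(uv).astype(float)
        d=np.c_[(uv[:,0]-s.cx)/s.f,(uv[:,1]-s.cy)/s.f,np.ones(len(uv))]@s.R
        return s.c+d*((z-s.c[2])/d[:,2])[:,None]
    def pix(s,p):
        q=np.atleast_2d(p)@s.R.T+s.t; return q[:,:2]/q[:,2:]*s.f+[s.cx,s.cy]
def rect(p):  # world xy -> centre, long, short, angle of long axis
    (c,(a,b),t)=cv2.minAreaRect(np.float32(p)); t=np.radians(t)
    if b>a: a,b,t=b,a,t+np.pi/2
    t=(t+np.pi/2)%np.pi-np.pi/2
    return np.round(c,1),round(a,1),round(b,1),round(np.degrees(t),1)
E
python3 - <<'E'
from h import *
v=V("top")
c=v.im[100:280,140:460,::-1]
cv2.imwrite("pics/crop1.png",cv2.resize(c,None,fx=2.5,fy=2.5,interpolation=cv2.INTER_CUBIC))
Z=v.P[:,:,2]; fl=Z[255:290,200:400]; print("table z",np.median(fl),fl.std())
m=((Z>13)&(v.z>0)).astype(np.uint8)
n,l,s,ct=cv2.connectedComponentsWithStats(m)
for i in range(1,n):
    if s[i,4]<25: continue
    k=l==i; z=np.percentile(Z[k],80)
    cs=cv2.findContours(k.astype(np.uint8),0,1)[0][0][:,0]
    print(ct[i].round(),s[i,4],"z",round(z,1),rect(v.ray(cs,z)[:,:2]), v.im[k].mean(0).round())
E
```

```text
table z -1.3146637343671117 70.273818203315
[267.  80.] 1647 z 47.9 (array([919.9,  51. ]), 390.6, 53.7, np.float64(-84.2)) [91. 65. 41.]
[433.  98.] 2755 z 55.7 (array([ 873.7, -453.2]), 315.2, 176.5, np.float64(-90.0)) [69. 56. 37.]
[79. 84.] 194 z 24.5 (array([906.5, 636.4]), 45.4, 42.6, np.float64(0.9)) [107.  82.  40.]
[105.  84.] 186 z 24.9 (array([907.7, 557.3]), 45.4, 40.7, np.float64(0.9)) [108.  82.  40.]
[130.  85.] 187 z 25.0 (array([907. , 477.3]), 48.9, 40.2, np.float64(2.7)) [109.  84.  41.]
[156.  85.] 191 z 24.6 (array([907.2, 397.1]), 45.5, 40.8, np.float64(1.0)) [108.  83.  42.]
[399.  89.] 168 z 22.7 (array([ 906.2, -366.2]), 42.8, 40.7, np.float64(1.0)) [104.  80.  40.]
[418.  89.] 176 z 22.5 (array([ 907.3, -425.4]), 44.5, 38.3, np.float64(-1.7)) [103.  79.  41.]
[437.  90.] 177 z 22.9 (array([ 906.7, -485.8]), 47.2, 38.3, np.float64(-2.1)) [102.  78.  40.]
[456.  90.] 178 z 22.6 (array([ 905.9, -544.8]), 43.1, 42.9, np.float64(-89.1)) [101.  77.  38.]
[ 78. 106.] 190 z 25.0 (array([837. , 636.4]), 41.6, 41.3, np.float64(0.9)) [107.  82.  40.]
[103. 106.] 199 z 
[... 1609 characters left out ...]
58.3, 29.4, np.float64(-5.2)) [70. 63. 54.]
[350. 229.] 275 z 26.7 (array([ 464.8, -203.2]), 72.9, 34.9, np.float64(-59.5)) [112. 100.  85.]
[405. 227.] 276 z 26.8 (array([ 471.5, -369.7]), 73.2, 35.8, np.float64(-66.0)) [105.  94.  80.]
[306. 230.] 68 z 29.5 (array([457.8, -68.3]), 57.2, 57.1, np.float64(-89.8)) [94. 91. 76.]
[116. 269.] 452 z 108.7 (array([343.9, 458.5]), 79.6, 47.8, np.float64(-81.4)) [92. 86. 71.]
[174. 308.] 496 z 25.0 (array([229.3, 317.3]), 157.7, 32.0, np.float64(0.3)) [37. 54. 82.]
[ 38. 383.] 5136 z 563.3 (array([201. , 380.9]), 139.9, 115.1, np.float64(-90.0)) [15. 19. 16.]
[285. 390.] 3268 z 220.5 (array([78.5, -3. ]), 155.9, 153.2, np.float64(0.0)) [26. 29. 25.]
```

View pics/crop1.png

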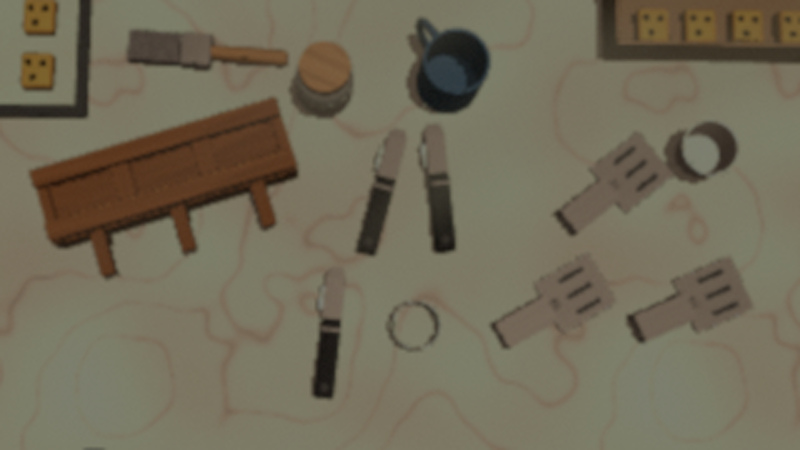

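Crop1 shows the three heads at crop px (610,180), (550,300) and (690,300), with their dark mouths at the lower left. The three black handles are at (380,190), (437,190) and (327,335); each has a white button on its +y side and its shank pointing up the picture. The decoy is out of this crop, so the choice of handles is clear.

```bash
cat >> h.py <<'E'
def comps(v,lo,hi,amin=25):
    Z=v.P[:,:,2]; m=((Z>lo)&(Z<hi)&(v.z>0)).astype(np.uint8)
    n,l,s,ct=cv2.connectedComponentsWithStats(m)
    for i in range(1,n):
        if s[i,4]<amin: continue
        k=l==i; yield k,ct[i],v.P[k]
def find(v):  # tubes and handles on the worktop, by size
    for k,c,p in comps(v,19,32):
        r=rect(p[:,:2]); col=v.im[k].mean(0).round()
        if 55<r[1]<100 and 24<r[2]<45: print("tube",c.round(),r,col)
        if 130<r[1]<175 and r[2]<40: print("handle",c.round(),r,col)
def pose():
    s=arm.state(); M=R.from_rotvec(s["ee_rot"]).as_matrix()
    return s,M,np.degrees(np.arctan2(M[1,1],M[0,1]))
def go(xyz,yaw=None,lim=50):  # tool y axis to yaw (deg); rows: turn first, then shift
    s,M,y=pose(); a=0 if yaw is None else (yaw-y+180)%360-180
    n=int(np.ceil(abs(a)/9)); M2=R.from_euler("z",a,degrees=True).as_matrix()@M
    d=M2.T@(np.array(xyz)-s["tcp_pos"]); m=int(np.ceil(np.linalg.norm(d)/lim))
    print("tcp",s["tcp_pos"].round(1),"yaw",round(y,1),"tilt",M[:,0].round(3),"F",s["wrist_force"].round(1),"open",round(s["opening"],3),"t",round(s["t"],1),"q6",round(s["q"][5],2))
    print("turn",round(a,1),"->",n,"x",[round(-np.radians(a)/max(n,1),4),0,0]," shift",d.round(1),"->",m,"x",(d/max(m,1)/1000).round(4))
E
python3 - <<'E'
from h import *
v=V("top"); print("cam",v.c.round()); find(v)
for k,c,p in comps(v,57,75,300): print("block?",c.round(),rect(p[:,:2]),p[:,2].mean())
for k,c,p in comps(v,38,75,1000): print("block+ribs",c.round(),rect(p[:,:2]))
go([465,-203,120],-59.5)
E
```

```text
cam [ 399.   44. 1176.]
handle [315. 177.] (array([627.7, -96.4]), 154.6, 30.2, np.float64(6.8)) [67. 62. 51.]
tube [427. 158.] (array([ 685.7, -441.3]), 58.2, 28.9, np.float64(28.7)) [61. 52. 43.]
handle [  3. 182.] (array([598.3, 836.5]), 171.6, 28.7, np.float64(5.6)) [93. 85. 71.]
handle [292. 178.] (array([623.5, -25.4]), 155.2, 29.4, np.float64(-14.9)) [69. 63. 52.]
tube [375. 182.] (array([ 609.1, -283.7]), 70.7, 34.9, np.float64(-51.8)) [106.  94.  80.]
handle [271. 235.] (array([449.9,  35.7]), 158.0, 26.9, np.float64(-4.6)) [64. 58. 49.]
tube [350. 229.] (array([ 464.6, -203.1]), 70.4, 34.6, np.float64(-60.1)) [113. 100.  86.]
tube [405. 227.] (array([ 472.3, -372.5]), 71.9, 35.0, np.float64(-66.4)) [106.  94.  80.]
handle [174. 305.] (array([228.9, 319.3]), 153.9, 25.6, np.float64(-2.7)) [34. 52. 82.]
block? [201. 157.] (array([667.4, 242.7]), 303.5, 30.5, np.float64(-72.1)) 64.3439465891168
block? [207. 178.] (array([608. , 223.5]), 303.7, 27.5, np.float64(-71.1)) 64.42453733803735
block+ribs [268.  78.] (array([928.6,  51.2]), 248.5, 44.5, np.float64(-84.5))
block+ribs [435.  93.] (array([ 880.3, -458.9]), 303.0, 164.5, np.float64(-90.0))
block+ribs [205. 171.] (array([613.6, 225.5]), 304.3, 143.3, np.float64(-72.1))
tcp [161.8 525.4 244.6] yaw 162.9 tilt [-0.001 -0.001 -1.   ] F [0.6 0.7 0.1] open 1.002 t 0.2 q6 -0.1
turn 137.6 -> 16 x [np.float64(-0.1501), 0, 0]  shift [124.5 781.5 108.6] -> 16 x [0.0078 0.0488 0.0068]
```

```bash
python3 - <<'E'
from h import *
go([465,-203,100],119.9)
E
```

```text
tcp [161.8 525.4 244.6] yaw 162.9 tilt [-0.001 -0.001 -1.   ] F [0.6 0.7 0.1] open 1.002 t 0.2 q6 -0.1
turn -43.0 -> 5 x [np.float64(0.15), 0, 0]  shift [ 144.6 -782.6 -100. ] -> 17 x [ 0.0085 -0.046  -0.0059]
```

{"api": "jog_arm", "payload": {"series": [[[0,0,0],[0.15,0,0],1],[[0,0,0],[0.15,0,0],1],[[0,0,0],[0.15,0,0],1],[[0,0,0],[0.15,0,0],1],[[0,0,0],[0.15,0,0],1],[[0,-0.046,-0.0059],[0,0,0],1],[[0,-0.046,-0.0059],[0,0,0],1],[[0,-0.046,-0.0059],[0,0,0],1],[[0,-0.046,-0.0059],[0,0,0],1],[[0,-0.046,-0.0059],[0,0,0],1]]}}

```text
t: 1.45
tcp_pos: [251.3, 310.1, 245.2]
ee_rot: [-0.41, 1.531, 0.409]
wrist_force: [1.0, 0.6, 0.5]
opening: 0.995
```

{"api": "jog_arm", "payload": {"series": [[[0,-0.046,-0.0059],[0,0,0],1],[[0,-0.046,-0.0059],[0,0,0],1],[[0.012,-0.046,-0.0059],[0,0,0],1],[[0.012,-0.046,-0.0059],[0,0,0],1],[[0.02,-0.046,-0.0059],[0,0,0],1],[[0.02,-0.046,-0.0059],[0,0,0],1],[[0.02,-0.046,-0.0059],[0,0,0],1],[[0.02,-0.046,-0.0059],[0,0,0],1],[[0.02,-0.046,-0.0059],[0,0,0],1],[[0.02,-0.046,-0.0059],[0,0,0],1]]}}

```text
t: 2.7
tcp_pos: [429.6, -118.1, 100.6]
ee_rot: [-0.409, 1.531, 0.409]
wrist_force: [-0.3, 0.6, 0.5]
opening: 1.0
```

{"api": "jog_arm", "payload": {"series": [[[0,-0.046,-0.0059],[0,0,0],1],[[0,-0.046,-0.0059],[0,0,0],1],[[0,0,0],[0,0,0],1],[[0,0,0],[0,0,0],1]]}}

```text
t: 3.2
tcp_pos: [464.4, -201.7, 100.8]
ee_rot: [-0.408, 1.533, 0.41]
wrist_force: [0.5, 0.3, 0.8]
opening: 0.996
```

```bash
python3 - <<'E'
from h import *
find(V("top")); go([464.6,-203.1,17],119.9)
E
```

```text
handle [251.  88.] (array([902.6, 100.5]), 141.0, 7.1, np.float64(-84.3)) [61. 46. 31.]
tube [557. 134.] (array([ 760.1, -855.1]), 78.4, 25.9, np.float64(-3.4)) [112. 104.  86.]
handle [315. 177.] (array([627.5, -96. ]), 154.6, 29.1, np.float64(5.7)) [75. 69. 58.]
tube [428. 158.] (array([ 684.1, -444.2]), 57.0, 24.8, np.float64(19.7)) [69. 59. 49.]
handle [292. 178.] (array([623.5, -26.8]), 156.4, 26.7, np.float64(-14.8)) [79. 71. 60.]
tube [376. 181.] (array([ 608.7, -283.2]), 70.1, 34.9, np.float64(-51.7)) [118. 105.  90.]
handle [271. 236.] (array([447. ,  37.3]), 152.1, 28.9, np.float64(-5.3)) [73. 66. 56.]
tube [311. 228.] (array([462.6, -82.9]), 57.4, 30.1, np.float64(15.9)) [88. 81. 69.]
handle [174. 305.] (array([228.8, 318.3]), 154.3, 28.1, np.float64(-2.5)) [41. 61. 94.]
tcp [ 464.4 -201.3  101. ] yaw 119.9 tilt [-0.001  0.001 -1.   ] F [ 0.4  0.1 -0. ] open 0.999 t 3.2 q6 -1.04
turn -0.0 -> 1 x [np.float64(0.0007), 0, 0]  shift [84.  -1.8 -0.7] -> 2 x [ 0.042  -0.0009 -0.0003]
```

{"api": "jog_arm", "payload": {"series": [[[0.03,-0.0018,-0.0007],[0,0,0],1],[[0.03,0,0],[0,0,0],1],[[0.014,0,0],[0,0,0],1],[[0.01,0,0],[0,0,0],1],[[0,0,0],[0,0,0],0],[[0,0,0],[0,0,0],0],[[0,0,0],[0,0,0],0],[[0,0,0],[0,0,0],0],[[0,0,0],[0,0,0],0],[[0,0,0],[0,0,0],0]]}}

```text
t: 4.5
tcp_pos: [466.0, -204.6, 18.5]
ee_rot: [-0.41, 1.53, 0.408]
wrist_force: [-0.5, 0.1, 4.8]
opening: 0.394
```

```bash
python3 - <<'E'
from h import *
go([464.6,-203.1,120],119.9)
E
```

```text
tcp [ 466.  -204.6   18.5] yaw 119.9 tilt [ 0.002 -0.001 -1.   ] F [-0.5  0.1  4.8] open 0.394 t 4.5 q6 -1.05
turn -0.0 -> 1 x [np.float64(0.0001), 0, 0]  shift [-101.5    1.8   -0.3] -> 3 x [-0.0338  0.0006 -0.0001]
```

{"api": "jog_arm", "payload": {"series": [[[-0.03,0,0],[0,0,0],0],[[-0.04,0,0],[0,0,0],0],[[-0.04,0,0],[-0.15,0,0],0],[[0,0,0],[-0.15,0,0],0],[[0,0,0],[-0.15,0,0],0],[[0,0,0],[-0.15,0,0],0],[[0,0,0],[-0.15,0,0],0],[[0,0,0],[-0.15,0,0],0],[[0,0,0],[-0.15,0,0],0],[[0,0,0],[-0.15,0,0],0]]}}

```text
t: 5.75
tcp_pos: [464.4, -203.7, 126.1]
ee_rot: [-1.321, 1.132, 1.326]
wrist_force: [-0.3, -0.3, -1.6]
opening: 0.398
```

```bash
python3 - <<'E'
from h import *
go([448,277,110],197.9)
E
```

```text
tcp [ 464.4 -203.7  126.1] yaw -171.1 tilt [-0.002  0.001 -1.   ] F [-0.3 -0.3 -1.6] open 0.398 t 5.8 q6 -2.25
turn 9.0 -> 1 x [np.float64(-0.1563), 0, 0]  shift [  16.6 -132.1  462.5] -> 10 x [ 0.0017 -0.0132  0.0462]
```

{"api": "jog_arm", "payload": {"series": [[[0,0,0],[-0.156,0,0],0],[[0.0017,-0.0132,0.0462],[0,0,0],0],[[0.0017,-0.0132,0.0462],[0,0,0],0],[[0.0017,-0.0132,0.0462],[0,0,0],0],[[0.0017,-0.0132,0.0462],[0,0,0],0],[[0.0017,-0.0132,0.0462],[0,0,0],0],[[0.0017,-0.0132,0.0462],[0,0,0],0],[[0.0017,-0.0132,0.0462],[0,0,0],0],[[0.0017,-0.0132,0.0462],[0,0,0],0],[[0.0017,-0.0132,0.0462],[0,0,0],0]]}}

```text
t: 7.0
tcp_pos: [451.8, 229.4, 111.0]
ee_rot: [-1.431, 1.049, 1.433]
wrist_force: [1.1, -0.9, -1.1]
opening: 0.397
```

{"api": "jog_arm", "payload": {"series": [[[0.0017,-0.0132,0.0462],[0,0,0],0],[[0.022,0,0],[0,0,0],0],[[0.022,0,0],[0,0,0],0],[[0,0,0],[0,0,0],0],[[0,0,0],[0,0,0],0]]}}

```text
t: 7.62
tcp_pos: [451.2, 275.9, 66.5]
ee_rot: [-1.431, 1.049, 1.432]
wrist_force: [0.3, -0.2, -1.2]
opening: 0.392
```

```bash
cat >> h.py <<'E'
O=np.array([595,219,0.]); YB=17.9
def slot(i,x,y=0,z=0):
    a=np.radians(YB); e=np.array([np.cos(a),np.sin(a),0]); n=np.array([-e[1],e[0],0])
    return O+e*x+n*(y+100*(i-2))+[0,0,z]
def inslot(i,p):
    a=np.radians(YB); e=np.array([np.cos(a),np.sin(a),0]); n=np.array([-e[1],e[0],0]); d=np.asarray(p)-slot(i,0)
    return np.stack([d@e,d@n,d[...,2]],-1).round(1)
E
python3 - <<'E'
from h import *
v=V("top")
cv2.imwrite("pics/c2.png",cv2.resize(v.im[120:240,130:290,::-1],None,fx=5,fy=5,interpolation=cv2.INTER_CUBIC))
go(slot(3,-122,0,66),197.9)
L=inslot(3,v.P); Z=v.P[:,:,2]
# blade points ahead of the gripper, in slot-3 frame; and fins beside the slot
m=(L[:,:,0]>-75)&(L[:,:,0]<-12)&(abs(L[:,:,1])<60)&(Z>40)&(Z<60)
p=L[m]; print("blade",rect(p[:,:2]),"z",np.median(p[:,2]),"n",len(p))
for x0 in range(-70,-10,15):
    q=p[(p[:,0]>x0)&(p[:,0]<x0+15)]; print(x0,np.percentile(q[:,1],[0,100]),np.median(q[:,2]))
for k,c,p in comps(v,58,75,200):
    l=inslot(2,p) ; print("bar",c.round(),rect(l[:,:2]),l[:,0].min(),l[:,0].max(),l[:,1].min(),l[:,1].max())
E
```

```text
tcp [451.5 276.   66.9] yaw -162.4 tilt [ 0.  0. -1.] F [ 0.9 -0.1 -1.4] open 0.396 t 7.7 q6 -1.44
turn 0.3 -> 1 x [np.float64(-0.0056), 0, 0]  shift [0.9 3.  1.6] -> 1 x [0.0009 0.003  0.0016]
blade (array([-43.4, -17.6]), 62.5, 40.8, np.float64(0.8)) z 52.2 n 239
-70 [-37.7  -9.2] 51.65
-55 [-38.1  -6. ] 52.25
-40 [-37.8  -1.8] 52.3
-25 [-37.2   3.2] 53.0
bar [201. 157.] (array([79.6,  0. ]), 303.1, 23.5, np.float64(89.8)) 67.9 91.6 -151.5 151.6
bar [207. 178.] (array([16. ,  0.1]), 303.2, 27.0, np.float64(-89.9)) 2.3 29.4 -151.5 151.7
```

View pics/c2.png

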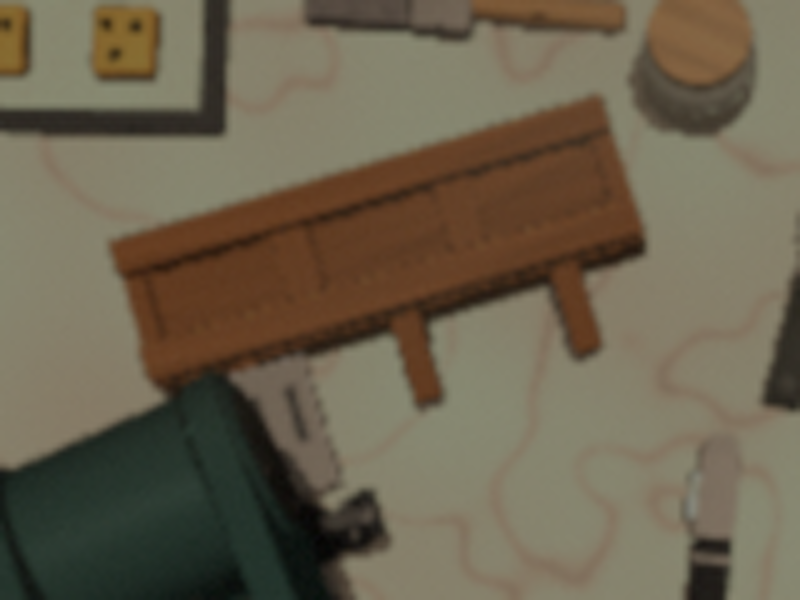

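The crop shows the blade at (280,420), straight in front of slot 3. By the numbers it sits 1.6 mm toward −y, so I shift it by that much and start the insertion.

{"api": "jog_arm", "payload": {"series": [[[0.0007,0,0.0016],[-0.0056,0,0],0],[[0,-0.01,0],[0,0,0],0],[[0,-0.01,0],[0,0,0],0],[[0,-0.01,0],[0,0,0],0],[[0,-0.01,0],[0,0,0],0],[[0,-0.01,0],[0,0,0],0],[[0,-0.01,0],[0,0,0],0],[[0,-0.01,0],[0,0,0],0],[[0,0,0],[0,0,0],0]]}}

```text
t: 8.8
tcp_pos: [518.2, 299.4, 65.6]
ee_rot: [-1.436, 1.044, 1.435]
wrist_force: [-0.2, -0.5, -2.0]
opening: 0.391
```

```bash
sed -i 's/^O=.*/O=np.array([596.4,219.5,0.]); YB=17.9/' h.py; python3 - <<'E'
from h import *
go(slot(3,-37,0,66),197.9); print(inslot(3,pose()[0]["tcp_pos"]))
E
```

```text
tcp [518.2 299.4  65.6] yaw -162.1 tilt [ 0.  0. -1.] F [-0.2 -0.5 -2. ] open 0.391 t 8.8 q6 -1.45
turn -0.0 -> 1 x [np.float64(0.0002), 0, 0]  shift [ -0.4 -12.9  -0.1] -> 1 x [-0.0004 -0.0129 -0.0001]
[-49.9   0.1  65.6]
```

Entered freely. Next I lower it about 2 mm onto the floor and push home.

{"api": "jog_arm", "payload": {"series": [[[0.001,-0.007,0],[0,0,0],0],[[0.001,-0.003,0],[0,0,0],0],[[0,-0.002,0],[0,0,0],0],[[0,-0.002,0],[0,0,0],0],[[0,0,0],[0,0,0],0]]}}

```text
t: 9.43
tcp_pos: [528.3, 302.8, 63.8]
ee_rot: [-1.434, 1.05, 1.44]
wrist_force: [-9.1, -3.7, 5.7]
opening: 0.395
```

{"api": "jog_arm", "payload": {"series": [[[0,-0.002,0],[0,0,0],0],[[0,0,0],[0,0,0],0]]}}

```text
t: 9.68
tcp_pos: [528.3, 302.8, 63.8]
ee_rot: [-1.433, 1.054, 1.444]
wrist_force: [-12.8, -5.9, 8.3]
opening: 0.395
```

```bash
python3 - <<'E'
from h import *
go(slot(3,-37,0,66),197.9); print(inslot(3,pose()[0]["tcp_pos"]))
E
```

```text
tcp [528.3 302.8  63.8] yaw -162.1 tilt [-0.01  -0.004 -1.   ] F [-12.8  -5.9   8.3] open 0.395 t 9.7 q6 -1.46
turn -0.0 -> 1 x [np.float64(0.0008), 0, 0]  shift [-2.3 -2.2 -0.2] -> 1 x [-0.0023 -0.0022 -0.0002]
[-39.2   0.2  63.8]
```

{"api": "jog_arm", "payload": {"series": [[[0,0,0],[0,0,0],1],[[0,0,0],[0,0,0],1],[[0,0,0],[0,0,0],1],[[0,0,0],[0,0,0],1],[[-0.02,0,0],[0,0,0],1],[[-0.03,0,0],[0,0,0],1],[[-0.03,0,0],[0,0,0],1],[[0,0.03,-0.05],[0.15,0,0],1],[[0,0.03,-0.05],[0.15,0,0],1],[[0,0,-0.05],[0.15,0,0],1]]}}

```text
t: 10.92
tcp_pos: [497.8, 142.0, 145.5]
ee_rot: [-1.105, 1.271, 1.103]
wrist_force: [0.1, -0.7, -0.1]
opening: 0.999
```

```bash
cat >> h.py <<'E'
def tubes(v):  # seated tubes in the slots' frames
    for i in(1,2,3):
        L=inslot(i,v.P); m=(v.z>0)&(L[:,:,0]>-95)&(L[:,:,0]<-1)&(abs(L[:,:,1])<32)&(L[:,:,2]>62)&(L[:,:,2]<80)
        if m.sum()>60: p=L[m]; print("slot",i,"tube",rect(p[:,:2]),"x",p[:,0].min(),p[:,0].max(),"z",np.median(p[:,2]))
E
python3 - <<'E'
from h import *
v=V("top"); tubes(v); find(v); go([472,-371,110],113.6)
E
```

```text
slot 3 tube (array([-39.5,   2.8]), 70.1, 29.7, np.float64(0.3)) x -74.5 -4.4 z 69.5
tube [390. 119.] (array([ 808.5, -332.8]), 83.3, 40.5, np.float64(55.0)) [67. 60. 47.]
tube [556. 134.] (array([ 760.2, -855.5]), 78.5, 28.2, np.float64(-2.2)) [106.  98.  81.]
handle [315. 177.] (array([629. , -96.1]), 157.3, 29.0, np.float64(5.9)) [73. 67. 56.]
tube [427. 157.] (array([ 685.7, -440.4]), 59.0, 31.0, np.float64(28.1)) [67. 57. 48.]
handle [292. 178.] (array([624. , -27.9]), 158.3, 26.1, np.float64(-13.4)) [74. 67. 56.]
handle [  3. 187.] (array([579.7, 834.4]), 133.5, 29.7, np.float64(3.9)) [101.  92.  77.]
tube [375. 182.] (array([ 608.8, -283.4]), 72.0, 35.0, np.float64(-51.8)) [114. 102.  87.]
handle [271. 235.] (array([449.9,  34.6]), 158.6, 24.0, np.float64(-5.6)) [70. 63. 54.]
tube [405. 227.] (array([ 471.6, -371.8]), 71.5, 35.3, np.float64(-66.1)) [114. 102.  87.]
handle [174. 305.] (array([227.6, 317.5]), 155.8, 28.7, np.float64(-3.3)) [38. 58. 90.]
tcp [498.6 136.2 145.5] yaw 171.4 tilt [ 0.002 -0.006 -1.   ] F [-0.5 -4.2 -0.4] open 0.997 t 11.0 q6 -1.26
turn -57.8 -> 7 x [np.float64(0.1442), 0, 0]  shift [  38.2 -454.  -227.2] -> 11 x [ 0.0035 -0.0413 -0.0207]
```

Head in slot 3 is home: the tube spans −74.5 to −4.4. Next is head C.

{"api": "jog_arm", "payload": {"series": [[[0,0,0],[0.144,0,0],1],[[0,0,0],[0.144,0,0],1],[[0,0,0],[0.144,0,0],1],[[0,0,0],[0.144,0,0],1],[[0,0,0],[0.144,0,0],1],[[0,0,0],[0.144,0,0],1],[[0,0,0],[0.144,0,0],1],[[0,-0.0413,-0.0207],[0,0,0],1],[[0,-0.0413,-0.0207],[0,0,0],1],[[0,-0.0413,-0.0207],[0,0,0],1]]}}

```text
t: 12.22
tcp_pos: [493.8, 3.6, 145.4]
ee_rot: [-0.335, 1.542, 0.334]
wrist_force: [2.0, 0.2, 0.1]
opening: 1.002
```

{"api": "jog_arm", "payload": {"series": [[[0,-0.0413,-0.0207],[0,0,0],1],[[0,-0.0413,-0.0207],[0,0,0],1],[[0,-0.0413,-0.0207],[0,0,0],1],[[0,-0.0413,-0.0207],[0,0,0],1],[[0,-0.0413,-0.0207],[0,0,0],1],[[0.02,-0.0413,-0.0207],[0,0,0],1],[[0.02,-0.0413,-0.0207],[0,0,0],1],[[0.01,-0.0413,-0.0207],[0,0,0],1],[[0,0,0],[0,0,0],1],[[0,0,0],[0,0,0],1]]}}

```text
t: 13.48
tcp_pos: [479.3, -364.5, 94.6]
ee_rot: [-0.334, 1.544, 0.333]
wrist_force: [-0.4, -0.0, -1.2]
opening: 0.998
```

```bash
python3 - <<'E'
from h import *
go([472,-372,18],113.6)
E
```

```text
tcp [ 479.3 -364.5   94.6] yaw 114.4 tilt [ 0.001 -0.    -1.   ] F [-0.4 -0.  -1.2] open 0.998 t 13.5 q6 -1.17
turn -0.8 -> 1 x [np.float64(0.0137), 0, 0]  shift [76.6 -3.9 -9.8] -> 2 x [ 0.0383 -0.0019 -0.0049]
```

{"api": "jog_arm", "payload": {"series": [[[0.02,-0.0039,-0.0098],[0.013,0,0],1],[[0.03,0,0],[0,0,0],1],[[0.017,0,0],[0,0,0],1],[[0.01,0,0],[0,0,0],1],[[0,0,0],[0,0,0],0],[[0,0,0],[0,0,0],0],[[0,0,0],[0,0,0],0],[[0,0,0],[0,0,0],0],[[0,0,0],[0,0,0],0],[[0,0,0],[0,0,0],0]]}}

```text
t: 14.72
tcp_pos: [472.2, -372.9, 18.0]
ee_rot: [-0.325, 1.545, 0.322]
wrist_force: [0.2, 0.2, 5.8]
opening: 0.395
```

{"api": "jog_arm", "payload": {"series": [[[-0.03,0,0],[0,0,0],0],[[-0.04,0,0],[0,0,0],0],[[-0.04,0,0],[-0.145,0,0],0],[[0,0,0],[-0.145,0,0],0],[[0,0,0],[-0.145,0,0],0],[[0,0,0],[-0.145,0,0],0],[[0,0,0],[-0.145,0,0],0],[[0,0,0],[0,0,0],0]]}}

```text
t: 15.72
tcp_pos: [470.8, -371.7, 125.2]
ee_rot: [-0.881, 1.385, 0.885]
wrist_force: [0.6, 0.2, -1.3]
opening: 0.396
```

```bash
python3 - <<'E'
from h import *
go(slot(2,-122,0,110)); print(slot(2,-122))
E
```

```text
tcp [ 470.8 -371.7  125.2] yaw 155.1 tilt [-0.002  0.002 -1.   ] F [ 0.6  0.2 -1.3] open 0.396 t 15.7 q6 -1.9
turn 0 -> 0 x [np.float64(-0.0), 0, 0]  shift [ 16.2 224.7 506.1] -> 12 x [0.0014 0.0187 0.0422]
[480.30548273 182.00249263   0.        ]
```

{"api": "jog_arm", "payload": {"series": [[[0.0014,0.0187,0.0422],[0,0,0],0],[[0.0014,0.0187,0.0422],[0,0,0],0],[[0.0014,0.0187,0.0422],[0,0,0],0],[[0.0014,0.0187,0.0422],[0,0,0],0],[[0.0014,0.0187,0.0422],[0,0,0],0],[[0.0014,0.0187,0.0422],[0,0,0],0],[[0.0014,0.0187,0.0422],[0,0,0],0],[[0.0014,0.0187,0.0422],[0,0,0],0],[[0.0014,0.0187,0.0422],[0,0,0],0],[[0.0014,0.0187,0.0422],[0,0,0],0]]}}

```text
t: 16.98
tcp_pos: [478.4, 90.7, 112.2]
ee_rot: [-0.882, 1.385, 0.883]
wrist_force: [1.0, -0.6, -1.9]
opening: 0.395
```

{"api": "jog_arm", "payload": {"series": [[[0,0.0187,0.0422],[0,0,0],0],[[0,0.0187,0.0422],[0,0,0],0],[[0,0,0],[-0.149,0,0],0],[[0,0,0],[-0.149,0,0],0],[[0,0,0],[-0.149,0,0],0],[[0,0,0],[-0.149,0,0],0],[[0,0,0],[-0.149,0,0],0],[[0.023,0,0],[0,0,0],0],[[0.023,0,0],[0,0,0],0],[[0,0,0],[0,0,0],0]]}}

```text
t: 18.23
tcp_pos: [478.9, 181.1, 64.6]
ee_rot: [-1.432, 1.05, 1.437]
wrist_force: [-0.5, -0.5, -1.4]
opening: 0.396
```

```bash
python3 - <<'E'
from h import *
go(slot(2,-122,0,65.5),197.9); print(inslot(2,pose()[0]["tcp_pos"]))
E
```

```text
tcp [478.9 181.1  64.6] yaw -162.2 tilt [-0.004 -0.001 -1.   ] F [-0.5 -0.5 -1.4] open 0.396 t 18.2 q6 -1.63
turn 0.1 -> 1 x [np.float64(-0.0026), 0, 0]  shift [-0.9 -1.6  0.4] -> 1 x [-0.0009 -0.0016  0.0004]
[-123.6   -0.4   64.6]
```

{"api": "jog_arm", "payload": {"series": [[[-0.0007,0,0.0004],[-0.0026,0,0],0],[[0,-0.012,0],[0,0,0],0],[[0,-0.012,0],[0,0,0],0],[[0,-0.012,0],[0,0,0],0],[[0,-0.012,0],[0,0,0],0],[[0,-0.012,0],[0,0,0],0],[[0,-0.012,0],[0,0,0],0],[[0,0,0],[0,0,0],0]]}}

```text
t: 19.23
tcp_pos: [544.9, 203.2, 63.2]
ee_rot: [-1.432, 1.054, 1.446]
wrist_force: [-5.2, -1.8, -10.7]
opening: 0.396
```

{"api": "jog_arm", "payload": {"series": [[[0.001,-0.007,0],[0,0,0],0],[[0.001,-0.003,0],[0,0,0],0],[[0,-0.002,0],[0,0,0],0],[[0,-0.002,0],[0,0,0],0],[[0,-0.001,0],[0,0,0],0],[[0,0,0],[0,0,0],0]]}}

```text
t: 19.98
tcp_pos: [561.2, 208.4, 63.6]
ee_rot: [-1.435, 1.048, 1.441]
wrist_force: [-6.3, -1.6, -12.5]
opening: 0.394
```

```bash
python3 - <<'E'
from h import *
go(slot(2,-38,0,65.5),197.9); print(inslot(2,pose()[0]["tcp_pos"]))
E
```

```text
tcp [561.2 208.4  63.6] yaw -162.0 tilt [-0.005 -0.001 -1.   ] F [ -6.3  -1.6 -12.5] open 0.394 t 20.0 q6 -1.62
turn -0.1 -> 1 x [np.float64(0.0019), 0, 0]  shift [-1.9  1.1 -0.3] -> 1 x [-0.0019  0.0011 -0.0003]
[-36.9   0.3  63.6]
```

{"api": "jog_arm", "payload": {"series": [[[0,-0.002,0],[0,0,0],0],[[0,-0.002,0],[0,0,0],0],[[0,0,0],[0,0,0],0]]}}

```text
t: 20.35
tcp_pos: [565.2, 209.7, 63.6]
ee_rot: [-1.435, 1.048, 1.441]
wrist_force: [-5.8, -1.2, -11.7]
opening: 0.396
```

{"api": "jog_arm", "payload": {"series": [[[0,0,0],[0,0,0],1],[[0,0,0],[0,0,0],1],[[0,0,0],[0,0,0],1],[[0,0,0],[0,0,0],1],[[-0.02,0,0],[0,0,0],1],[[-0.03,0,0],[0,0,0],1],[[-0.03,0,0],[0,0,0],1],[[0,0.03,-0.05],[0.15,0,0],1],[[0,0.03,-0.05],[0.15,0,0],1],[[0,0,-0.05],[0.15,0,0],1]]}}

```text
t: 21.6
tcp_pos: [532.1, 47.8, 145.8]
ee_rot: [-1.106, 1.271, 1.105]
wrist_force: [1.5, -0.2, 0.1]
opening: 1.003
```

```bash
python3 - <<'E'
from h import *
v=V("top"); tubes(v); find(v); go([609,-283.5,110],128.2)
E
```

```text
slot 2 tube (array([-54.9,   0.5]), 69.7, 35.2, np.float64(0.4)) x -89.8 -20.0 z 69.7
slot 3 tube (array([-40.1,   0.5]), 70.5, 35.4, np.float64(0.6)) x -75.3 -4.7 z 69.6
tube [557. 134.] (array([ 758.9, -855.7]), 80.9, 24.9, np.float64(-0.9)) [110. 101.  84.]
handle [315. 177.] (array([627.5, -97.7]), 152.8, 26.2, np.float64(5.9)) [71. 66. 55.]
tube [427. 157.] (array([ 687.1, -438.2]), 59.8, 34.1, np.float64(37.1)) [68. 59. 49.]
tube [375. 182.] (array([ 609.2, -283.8]), 71.9, 34.7, np.float64(-51.8)) [115. 102.  87.]
tube [  3. 195.] (array([556.9, 837.1]), 93.0, 27.3, np.float64(20.6)) [102.  93.  78.]
handle [265. 233.] (array([453.3,  54.2]), 143.0, 26.9, np.float64(-8.9)) [45. 40. 34.]
handle [174. 305.] (array([228.7, 318.9]), 153.9, 26.6, np.float64(-2.8)) [38. 58. 90.]
tcp [532.8  41.7 145.9] yaw 171.5 tilt [ 0.001 -0.006 -1.   ] F [-0.2 -2.6  0.4] open 0.997 t 21.6 q6 -1.45
turn -43.3 -> 5 x [np.float64(0.1511), 0, 0]  shift [  37.4 -302.6 -141. ] -> 7 x [ 0.0053 -0.0432 -0.0201]
```

Head in slot 2 slipped in the grip and stopped 15 mm short (x −89.8). Mending it: I regrip it lying flat and push it on.

```bash
python3 - <<'E'
from h import *
go(slot(2,-54,0.3,145.5),197.9)
E
```

```text
tcp [532.8  41.7 145.9] yaw 171.5 tilt [ 0.001 -0.006 -1.   ] F [-0.2 -2.6  0.4] open 0.997 t 21.6 q6 -1.45
turn 26.4 -> 3 x [np.float64(-0.1536), 0, 0]  shift [ -0.3 -61.2 149.9] -> 4 x [-0.0001 -0.0153  0.0375]
```

{"api": "jog_arm", "payload": {"series": [[[0,0,0],[-0.1536,0,0],1],[[0,0,0],[-0.1536,0,0],1],[[0,0,0],[-0.1536,0,0],1],[[0,-0.0153,0.0375],[0,0,0],1],[[0,-0.0153,0.0375],[0,0,0],1],[[0,-0.0153,0.0375],[0,0,0],1],[[0,-0.0153,0.0375],[0,0,0],1],[[0,0,0],[0,0,0],1],[[0,0,0],[0,0,0],1]]}}

```text
t: 22.78
tcp_pos: [543.2, 210.6, 145.4]
ee_rot: [-1.446, 1.037, 1.445]
wrist_force: [0.6, -0.5, -0.2]
opening: 1.004
```

```bash
python3 - <<'E'
from h import *
go(slot(2,-54,0.3,65),197.9)
E
```

```text
tcp [543.2 210.6 145.4] yaw -161.3 tilt [ 0. -0. -1.] F [ 0.6 -0.5 -0.2] open 1.004 t 22.8 q6 -1.62
turn -0.8 -> 1 x [np.float64(0.0134), 0, 0]  shift [80.4  0.6 -7.6] -> 2 x [ 0.0402  0.0003 -0.0038]
```

{"api": "jog_arm", "payload": {"series": [[[0.02,0,-0.0076],[0.0134,0,0],1],[[0.03,0,0],[0,0,0],1],[[0.02,0,0],[0,0,0],1],[[0.01,0,0],[0,0,0],1],[[0,0,0],[0,0,0],0],[[0,0,0],[0,0,0],0],[[0,0,0],[0,0,0],0],[[0,0,0],[0,0,0],0],[[0,0,0],[0,0,0],0]]}}

```text
t: 23.9
tcp_pos: [546.4, 203.8, 66.9]
ee_rot: [-1.436, 1.043, 1.433]
wrist_force: [-0.6, -0.9, 5.9]
opening: 0.395
```

{"api": "jog_arm", "payload": {"series": [[[0,-0.004,0],[0,0,0],0],[[0,-0.004,0],[0,0,0],0],[[0,-0.003,0],[0,0,0],0],[[0,-0.002,0],[0,0,0],0],[[0,-0.002,0],[0,0,0],0],[[0,-0.002,0],[0,0,0],0],[[0,0,0],[0,0,0],0]]}}

```text
t: 24.78
tcp_pos: [561.1, 208.7, 66.9]
ee_rot: [-1.435, 1.046, 1.436]
wrist_force: [-5.0, -1.9, 9.7]
opening: 0.393
```

```bash
python3 - <<'E'
from h import *
v=V("top");L=inslot(2,v.P); print(inslot(2,pose()[0]["tcp_pos"]),pose()[0]["wrist_force"])
E
```

```text
[-36.9   0.6  66.9] [-5.24367435 -1.51498917  8.0712871 ]
```

{"api": "jog_arm", "payload": {"series": [[[0,-0.002,0],[0,0,0],0],[[0,-0.002,0],[0,0,0],0],[[0,0,0],[0,0,0],0]]}}

```text
t: 25.2
tcp_pos: [561.1, 208.7, 66.9]
ee_rot: [-1.432, 1.054, 1.443]
wrist_force: [-16.1, -6.6, 16.6]
opening: 0.395
```

{"api": "jog_arm", "payload": {"series": [[[0,0,0],[0,0,0],1],[[0,0,0],[0,0,0],1],[[0,0,0],[0,0,0],1],[[0,0,0],[0,0,0],1],[[-0.02,0,0],[0,0,0],1],[[-0.03,0,0],[0,0,0],1],[[-0.03,0,0],[0,0,0],1],[[0,0.03,-0.05],[0.15,0,0],1],[[0,0.03,-0.05],[0.15,0,0],1],[[0,0,-0.05],[0.15,0,0],1]]}}

```text
t: 26.45
tcp_pos: [530.1, 47.8, 145.3]
ee_rot: [-1.104, 1.273, 1.104]
wrist_force: [1.7, -0.4, -0.4]
opening: 1.003
```

```bash
python3 - <<'E'
from h import *
v=V("top"); tubes(v); find(v); go([609,-283.5,110],128.2)
E
```

```text
slot 2 tube (array([-39.7,   0.8]), 69.8, 35.0, np.float64(0.2)) x -74.5 -4.8 z 69.4
slot 3 tube (array([-39.3,   0.3]), 70.8, 35.7, np.float64(-0.2)) x -74.7 -3.9 z 69.4
handle [447. 122.] (array([ 800.7, -506.8]), 136.6, 3.5, np.float64(-90.0)) [66. 58. 44.]
tube [557. 134.] (array([ 757.8, -864.5]), 78.1, 26.6, np.float64(13.5)) [110. 101.  84.]
handle [315. 177.] (array([628.9, -96.4]), 156.8, 28.6, np.float64(5.9)) [71. 66. 55.]
tube [427. 157.] (array([ 685.6, -441.2]), 59.2, 27.4, np.float64(25.8)) [67. 57. 48.]
tube [375. 182.] (array([ 608.9, -283.5]), 70.0, 34.8, np.float64(-51.9)) [115. 102.  87.]
tube [  3. 196.] (array([550.8, 833.3]), 75.5, 25.6, np.float64(-0.0)) [102.  93.  78.]
handle [265. 234.] (array([453.7,  54.9]), 143.8, 28.4, np.float64(-8.9)) [43. 39. 33.]
handle [174. 305.] (array([227.5, 319.4]), 156.6, 27.2, np.float64(-1.9)) [37. 57. 90.]
tcp [530.8  41.6 145.4] yaw 171.3 tilt [ 0.    -0.006 -1.   ] F [ 0.3 -4.1  0.5] open 1.002 t 26.5 q6 -1.44
turn -43.1 -> 5 x [np.float64(0.1506), 0, 0]  shift [  36.6 -303.8 -139.4] -> 7 x [ 0.0052 -0.0434 -0.0199]
```

Slot 2 is home now. The handle near (450,36) has moved to about (454,55), so that is the knock; I will remeasure it later. Head A is next.

{"api": "jog_arm", "payload": {"series": [[[0,0,0],[0.15,0,0],1],[[0,0,0],[0.15,0,0],1],[[0,0,0],[0.15,0,0],1],[[0,0,0],[0.15,0,0],1],[[0,0,0],[0.15,0,0],1],[[0,-0.0434,-0.019],[0,0,0],1],[[0,-0.0434,-0.019],[0,0,0],1],[[0,-0.0434,-0.019],[0,0,0],1],[[0,-0.0434,-0.019],[0,0,0],1],[[0,-0.0434,-0.019],[0,0,0],1]]}}

```text
t: 27.75
tcp_pos: [595.1, -180.6, 145.1]
ee_rot: [-0.534, 1.504, 0.535]
wrist_force: [-0.7, -0.4, 0.8]
opening: 1.001
```

{"api": "jog_arm", "payload": {"series": [[[0.015,-0.0434,-0.019],[0,0,0],1],[[0.02,-0.0434,-0.019],[0,0,0],1],[[0,0,0],[0,0,0],1],[[0,0,0],[0,0,0],1]]}}

```text
t: 28.25
tcp_pos: [619.8, -270.1, 110.0]
ee_rot: [-0.533, 1.504, 0.535]
wrist_force: [-0.3, 0.5, 0.4]
opening: 1.0
```

```bash
python3 - <<'E'
from h import *
go([608.9,-283.5,18],128.1)
E
```

```text
tcp [ 619.8 -270.1  110. ] yaw 129.1 tilt [-0.     0.001 -1.   ] F [-0.3  0.5  0.4] open 1.0 t 28.2 q6 -1.18
turn -1.0 -> 1 x [np.float64(0.0177), 0, 0]  shift [ 92.   -3.9 -16.9] -> 2 x [ 0.046  -0.002  -0.0085]
```

{"api": "jog_arm", "payload": {"series": [[[0.01,-0.0039,-0.0169],[0.0177,0,0],1],[[0.03,0,0],[0,0,0],1],[[0.03,0,0],[0,0,0],1],[[0.015,0,0],[0,0,0],1],[[0.007,0,0],[0,0,0],1],[[0,0,0],[0,0,0],0],[[0,0,0],[0,0,0],0],[[0,0,0],[0,0,0],0],[[0,0,0],[0,0,0],0],[[0,0,0],[0,0,0],0]]}}

```text
t: 29.5
tcp_pos: [610.0, -284.8, 19.9]
ee_rot: [-0.522, 1.505, 0.519]
wrist_force: [0.1, 0.6, 5.6]
opening: 0.395
```

{"api": "jog_arm", "payload": {"series": [[[-0.03,0,0],[0,0,0],0],[[-0.04,0,0],[0,0,0],0],[[-0.04,0,0],[-0.145,0,0],0],[[0,0,0],[-0.145,0,0],0],[[0,0,0],[-0.145,0,0],0],[[0,0,0],[0,0,0],0],[[0,0,0],[0,0,0],0]]}}

```text
t: 30.38
tcp_pos: [608.7, -284.0, 127.2]
ee_rot: [-0.853, 1.397, 0.856]
wrist_force: [-0.6, -0.4, -1.1]
opening: 0.394
```

```bash
python3 - <<'E'
from h import *
go(slot(1,-122,0,120)); print(slot(1,-122))
E
```

```text
tcp [ 608.7 -284.   127.2] yaw 152.9 tilt [-0.002  0.001 -1.   ] F [-0.6 -0.4 -1.1] open 0.394 t 30.4 q6 -1.62
turn 0 -> 0 x [np.float64(-0.0), 0, 0]  shift [  7.8 255.9 285.7] -> 8 x [0.001  0.032  0.0357]
[511.04114451  86.84305224   0.        ]
```

{"api": "jog_arm", "payload": {"series": [[[0.001,0.032,0.0357],[0,0,0],0],[[0.001,0.032,0.0357],[0,0,0],0],[[0.001,0.032,0.0357],[0,0,0],0],[[0.001,0.032,0.0357],[0,0,0],0],[[0.001,0.032,0.0357],[0,0,0],0],[[0.001,0.032,0.0357],[0,0,0],0],[[0.001,0.032,0.0357],[0,0,0],0],[[0.001,0.032,0.0357],[0,0,0],0],[[0,0,0],[-0.157,0,0],0],[[0,0,0],[-0.157,0,0],0]]}}

```text
t: 31.62
tcp_pos: [510.1, 87.3, 120.2]
ee_rot: [-1.097, 1.277, 1.097]
wrist_force: [0.7, 0.4, -1.4]
opening: 0.393
```

{"api": "jog_arm", "payload": {"series": [[[0,0,0],[-0.157,0,0],0],[[0,0,0],[-0.157,0,0],0],[[0,0,0],[-0.157,0,0],0],[[0.025,0,0],[0,0,0],0],[[0.025,0,0],[0,0,0],0],[[0,0,0],[0,0,0],0],[[0,0,0],[0,0,0],0]]}}

```text
t: 32.5
tcp_pos: [511.1, 86.4, 71.2]
ee_rot: [-1.437, 1.043, 1.435]
wrist_force: [0.9, 0.4, -1.2]
opening: 0.394
```

```bash
python3 - <<'E'
from h import *
go(slot(1,-122,0,68),197.9); print(inslot(1,pose()[0]["tcp_pos"]))
v=V("side"); cv2.imwrite("pics/s3.png",cv2.resize(v.im[120:240,210:370,::-1],None,fx=5,fy=5,interpolation=cv2.INTER_CUBIC))
L=inslot(1,v.P)
for x0 in range(-70,0,10):
    q=L[(L[:,:,0]>x0)&(L[:,:,0]<x0+10)&(abs(L[:,:,1])<50)&(L[:,:,2]>35)&(L[:,:,2]<62)]
    if len(q)>5: print(x0,len(q),np.median(q[:,2]),np.percentile(q[:,2],[5,95]))
E
```

```text
tcp [511.1  86.4  71.2] yaw -162.0 tilt [ 0.001  0.    -1.   ] F [ 0.9  0.4 -1.2] open 0.394 t 32.5 q6 -1.83
turn -0.1 -> 1 x [np.float64(0.0011), 0, 0]  shift [ 3.2 -0.   0.5] -> 1 x [ 0.0032 -0.      0.0005]
[-122.1   -0.5   71.2]
-70 22 56.05 [54.12  57.575]
-60 38 55.45 [53.54 57.23]
-50 44 55.45 [53.13  57.555]
-40 34 55.849999999999994 [53.825 58.215]
-30 43 55.9 [53.53 58.09]
-20 35 56.1 [53.8 58.9]
-10 21 55.3 [53.  57.6]
```

View pics/s3.png

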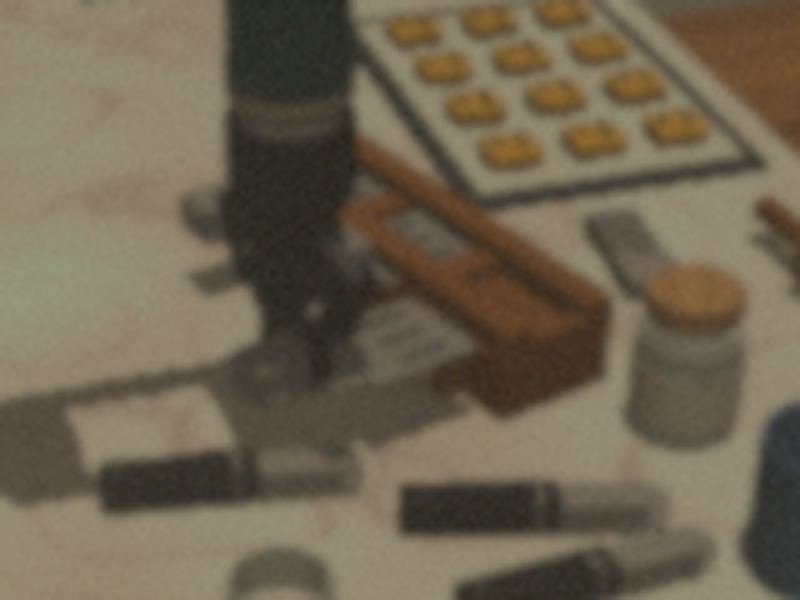

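The side crop shows the blade at (415,340) level and in front of slot 1. The measured underside is about 51.5 mm and flat, so I lower 3.5 mm and insert.

{"api": "jog_arm", "payload": {"series": [[[0.0033,0,0.0005],[0,0,0],0],[[0,-0.012,0],[0,0,0],0],[[0,-0.012,0],[0,0,0],0],[[0,-0.012,0],[0,0,0],0],[[0,-0.012,0],[0,0,0],0],[[0,-0.012,0],[0,0,0],0],[[0,0,0],[0,0,0],0]]}}

```text
t: 33.42
tcp_pos: [568.4, 105.6, 66.9]
ee_rot: [-1.437, 1.043, 1.437]
wrist_force: [0.7, -0.8, -2.4]
opening: 0.395
```

{"api": "jog_arm", "payload": {"series": [[[0,-0.006,0],[0,0,0],0],[[0,-0.006,0],[0,0,0],0],[[0,-0.006,0],[0,0,0],0],[[0,-0.002,0],[0,0,0],0],[[0,-0.002,0],[0,0,0],0],[[0,0,0],[0,0,0],0]]}}

```text
t: 34.17
tcp_pos: [588.4, 112.2, 67.0]
ee_rot: [-1.437, 1.044, 1.437]
wrist_force: [-0.4, -0.3, -2.0]
opening: 0.399
```

```bash
python3 - <<'E'
from h import *
go(slot(1,-38,0,66),197.9); print(inslot(1,pose()[0]["tcp_pos"]))
E
```

```text
tcp [588.4 112.2  67. ] yaw -162.0 tilt [-0.  0. -1.] F [-0.4 -0.3 -2. ] open 0.399 t 34.2 q6 -1.79
turn -0.1 -> 1 x [np.float64(0.0017), 0, 0]  shift [ 1.  -2.6 -0.3] -> 1 x [ 0.001  -0.0026 -0.0003]
[-40.6   0.3  67. ]
```

{"api": "jog_arm", "payload": {"series": [[[0.001,-0.002,0],[0,0,0],0],[[0.001,-0.002,0],[0,0,0],0],[[0,-0.002,0],[0,0,0],0],[[0,0,0],[0,0,0],0]]}}

```text
t: 34.67
tcp_pos: [590.2, 112.7, 64.9]
ee_rot: [-1.433, 1.053, 1.444]
wrist_force: [-13.4, -4.4, 5.5]
opening: 0.396
```

{"api": "jog_arm", "payload": {"series": [[[0,0,0],[0,0,0],1],[[0,0,0],[0,0,0],1],[[0,0,0],[0,0,0],1],[[0,0,0],[0,0,0],1],[[-0.02,0,0],[0,0,0],1],[[-0.03,0,0],[0,0,0],1],[[-0.03,0,0],[0,0,0],1],[[0,0.05,0],[0.05,0,0],1],[[0,0.05,0],[0.05,0,0],1],[[0,0.05,0],[0.05,0,0],1]]}}

```text
t: 35.92
tcp_pos: [448.2, 74.5, 145.1]
ee_rot: [-1.328, 1.128, 1.327]
wrist_force: [0.4, -0.6, 0.8]
opening: 1.002
```

```bash
python3 - <<'E'
from h import *
v=V("top"); tubes(v); find(v); print(pose()[0]["tcp_pos"])
cv2.imwrite("pics/c4.png",cv2.resize(v.im[110:270,130:340,::-1],None,fx=3.8,fy=3.7,interpolation=cv2.INTER_CUBIC))
E
```

```text
slot 1 tube (array([-39.1,   0.6]), 70.6, 34.8, np.float64(0.1)) x -74.4 -3.8 z 69.8
slot 2 tube (array([-39.2,   1. ]), 69.8, 35.3, np.float64(-0.5)) x -74.1 -4.2 z 69.8
slot 3 tube (array([-39.7,   0.1]), 71.1, 35.3, np.float64(0.4)) x -75.2 -4.1 z 69.5
tube [557. 134.] (array([ 765.6, -855.9]), 68.9, 25.2, np.float64(-4.5)) [107.  99.  82.]
handle [315. 177.] (array([628.7, -96.8]), 156.9, 28.8, np.float64(6.0)) [71. 65. 54.]
tube [427. 157.] (array([ 686.2, -441.6]), 59.2, 28.0, np.float64(27.3)) [64. 55. 45.]
handle [292. 178.] (array([623.6, -26.7]), 157.8, 27.0, np.float64(-14.8)) [72. 65. 55.]
handle [  3. 183.] (array([596.5, 836.7]), 167.8, 30.5, np.float64(6.0)) [98. 89. 75.]
tube [312. 227.] (array([464.2, -83.9]), 57.7, 27.5, np.float64(21.2)) [96. 93. 80.]
handle [174. 305.] (array([227.5, 319.8]), 156.6, 24.6, np.float64(-3.5)) [37. 56. 87.]
[441.0295925   73.87760559 142.96133349]
```

View pics/c4.png

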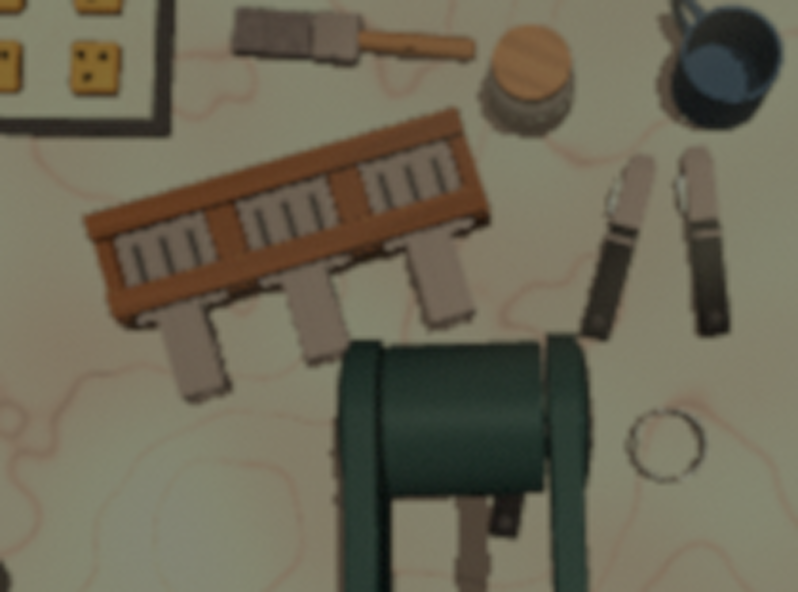

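All three tubes end at about −74.5 and are home; crop c4 shows the blades in all three slots, with tubes at (195,350), (315,315) and (440,280). Handle Q at (615,250) is first. I grip it half open because its neighbour is close.

```bash
cat >> h.py <<'E'
def hgrip(c,yaw,off=29):
    a=np.radians(yaw); return np.array([c[0]+off*np.cos(a),c[1]+off*np.sin(a)])
def hfine(v,c,yaw):  # handle axis from the black grip and shank tip, in a rough frame
    a=np.radians(yaw); e=np.array([np.cos(a),np.sin(a)]); n=np.array([-e[1],e[0]])
    d=v.P[:,:,:2]-np.array(c); X=d@e; Y=d@n; m=(v.z>0)&(abs(X)<110)&(abs(Y)<25)&(v.P[:,:,2]>14)&(v.P[:,:,2]<32)
    X,Y=X[m],Y[m]; x0,x1=np.percentile(X,[0.5,99.5]); xs=[];ys=[]
    for s in np.arange(x0+8,x0+85,6):
        k=(X>s)&(X<s+8)
        if k.sum()>3: xs.append(s+4); ys.append((Y[k].min()+Y[k].max())/2)
    p=np.polyfit(xs,ys,1); mid=x0+95
    o=np.array(c)+e*mid+n*np.polyval(p,mid); print("origin",o.round(1),"yaw",round(yaw+np.degrees(p[0]),1),"len",round(x1-x0,1)); return o,yaw+np.degrees(p[0])
E
python3 - <<'E'
from h import *
v=V("top"); o,y=hfine(v,(623.6,-26.7),-14.8); hfine(v,(628.7,-96.8),6)
g=hgrip(o,y,14); print(g); go([*g,110],y+180)
E
```

```text
origin [640.2 -33.1] yaw -15.1 len 156.7
origin [645.8 -96.8] yaw 5.4 len 184.5
[653.68188214 -36.71292541]
tcp [444.4  74.4 143.5] yaw -170.6 tilt [-0.005 -0.    -1.   ] F [ 0.6 -0.5 -0.2] open 1.0 t 36.0 q6 -1.69
turn -24.5 -> 3 x [np.float64(0.1423), 0, 0]  shift [  32.4 -231.1  -52.8] -> 5 x [ 0.0065 -0.0462 -0.0106]
```

{"api": "jog_arm", "payload": {"series": [[[0,0,0],[0.142,0,0],0.55],[[0,0,0],[0.142,0,0],0.55],[[0,0,0],[0.142,0,0],0.55],[[0.0065,-0.0462,-0.0106],[0,0,0],0.55],[[0.0065,-0.0462,-0.0106],[0,0,0],0.55],[[0.0065,-0.0462,-0.0106],[0,0,0],0.55],[[0.0065,-0.0462,-0.0106],[0,0,0],0.55],[[0.0065,-0.0462,-0.0106],[0,0,0],0.55],[[0,0,0],[0,0,0],0.55],[[0,0,0],[0,0,0],0.55]]}}

```text
t: 37.28
tcp_pos: [658.9, -35.8, 112.0]
ee_rot: [-1.013, 1.322, 1.015]
wrist_force: [-0.3, 0.3, 0.3]
opening: 0.553
```

```bash
python3 - <<'E'
from h import *
go([653.7,-36.2,18],164.9)
E
```

```text
tcp [658.9 -35.8 112. ] yaw 165.0 tilt [-0.001  0.001 -1.   ] F [-0.3  0.3  0.3] open 0.553 t 37.3 q6 -1.45
turn -0.1 -> 1 x [np.float64(0.0018), 0, 0]  shift [94.   4.8 -1.7] -> 2 x [ 0.047   0.0024 -0.0009]
```

{"api": "jog_arm", "payload": {"series": [[[0.03,0.0048,-0.0017],[0,0,0],0.55],[[0.03,0,0],[0,0,0],0.55],[[0.024,0,0],[0,0,0],0.55],[[0.01,0,0],[0,0,0],0.55],[[0,0,0],[0,0,0],0.55],[[0,0,0],[0,0,0],0],[[0,0,0],[0,0,0],0],[[0,0,0],[0,0,0],0],[[0,0,0],[0,0,0],0],[[0,0,0],[0,0,0],0]]}}

```text
t: 38.52
tcp_pos: [655.0, -36.7, 20.7]
ee_rot: [-1.016, 1.319, 1.012]
wrist_force: [-0.7, 0.5, 6.4]
opening: 0.261
```

{"api": "jog_arm", "payload": {"series": [[[-0.03,0,0],[0,0,0],0],[[-0.04,0,0],[0,0,0],0],[[-0.04,0,0],[0,0,0],0],[[0,0,0],[0,0,0],0],[[0,0,0],[0,0,0],0]]}}

```text
t: 39.15
tcp_pos: [653.0, -36.4, 127.1]
ee_rot: [-1.013, 1.323, 1.016]
wrist_force: [-0.5, -0.2, -3.4]
opening: 0.266
```

```bash
python3 - <<'E'
from h import *
print(slot(1,-145)); go(slot(1,-145,0,120))
E
```

```text
[489.15447322  79.77385003   0.        ]
tcp [653.  -36.4 127.1] yaw 165.0 tilt [-0.002  0.    -1.   ] F [-0.5 -0.2 -3.4] open 0.266 t 39.1 q6 -1.45
turn 0 -> 0 x [np.float64(-0.0), 0, 0]  shift [  7.4 188.4  69.8] -> 5 x [0.0015 0.0377 0.014 ]
```

{"api": "jog_arm", "payload": {"series": [[[0.0015,0.0377,0.014],[0,0,0],0],[[0.0015,0.0377,0.014],[0,0,0],0],[[0.0015,0.0377,0.014],[0,0,0],0],[[0.0015,0.0377,0.014],[0,0,0],0],[[0.0015,0.0377,0.014],[0,0,0],0],[[0,0,0],[-0.1436,0,0],0],[[0,0,0],[-0.1436,0,0],0],[[0,0,0],[-0.1436,0,0],0],[[0,0,0],[-0.1436,0,0],0],[[0.02,0,0],[0,0,0],0]]}}

```text
t: 40.4
tcp_pos: [489.6, 79.9, 99.9]
ee_rot: [-1.436, 1.045, 1.437]
wrist_force: [0.6, -0.2, -1.7]
opening: 0.263
```

{"api": "jog_arm", "payload": {"series": [[[0.02,0,0],[0,0,0],0],[[0.013,0,0],[0,0,0],0],[[0,0,0],[0,0,0],0],[[0,0,0],[0,0,0],0]]}}

```text
t: 40.9
tcp_pos: [490.0, 80.0, 68.2]
ee_rot: [-1.436, 1.044, 1.435]
wrist_force: [0.0, -0.1, -0.4]
opening: 0.26
```

```bash
python3 - <<'E'
from h import *
go(slot(1,-145,0.6,65.7),197.9); print(inslot(1,pose()[0]["tcp_pos"]))
v=V("side"); cv2.imwrite("pics/s5.png",cv2.resize(v.im[140:230,210:330,::-1],None,fx=6.6,fy=6.6,interpolation=cv2.INTER_CUBIC))
t=V("top")
for w in(v,t):
  L=inslot(1,w.P)
  for x0 in range(-260,-60,12):
    q=L[(w.z>0)&(L[:,:,0]>x0)&(L[:,:,0]<x0+12)&(abs(L[:,:,1])<22)&(L[:,:,2]>38)&(L[:,:,2]<82)]
    if len(q)>3: print(x0,len(q),"z",np.percentile(q[:,2],[10,90]).round(1),"y",q[:,1].min(),q[:,1].max())
E
```

```text
tcp [490.   80.   68.2] yaw -162.1 tilt [ 0.  0. -1.] F [ 0.  -0.1 -0.4] open 0.26 t 40.9 q6 -1.84
turn -0.0 -> 1 x [np.float64(0.0001), 0, 0]  shift [2.5 0.9 0.7] -> 1 x [0.0025 0.0009 0.0007]
[-1.441e+02 -1.000e-01  6.820e+01]
-260 37 z [54.  74.7] y -17.6 9.7
-248 41 z [55.8 76.5] y -15.7 9.3
-236 41 z [55.4 76.3] y -16.1 7.8
-224 41 z [56.8 76.1] y -16.5 8.8
-212 42 z [54.5 75.7] y -16.6 9.0
-200 40 z [55.4 75.2] y -16.2 8.6
-188 41 z [53.7 75.3] y -17.3 8.2
-176 37 z [54.2 75.5] y -16.1 7.0
-164 39 z [54.7 74.4] y -21.3 14.8
-152 39 z [56.4 77.9] y -20.9 16.9
-140 4 z [56.5 74.7] y -21.7 12.6
-128 16 z [55. 69.] y -18.0 -3.7
-116 25 z [53.5 70. ] y -16.3 -2.2
-104 15 z [57.5 68.3] y -13.6 -0.1
-80 39 z [48.4 72.5] y -20.1 14.1
-68 56 z [48.  72.2] y -21.6 15.2
-260 16 z [70.6 75.8] y -10.3 11.4
-248 34 z [71.5 75.6] y -11.2 11.6
-236 36 z [69.6 75.2] y -11.8 12.0
-224 34 z [70.4 75.5] y -11.4 11.3
-212 33 z [71.2 75.3] y -11.2 11.6
-200 34 z [70.4 75.2] y -11.0 11.8
-188 34 z [70.4 74.5] y -11.7 12.0
-176 8 z [68.7 73.4] y -9.6 11.4
```

View pics/s5.png

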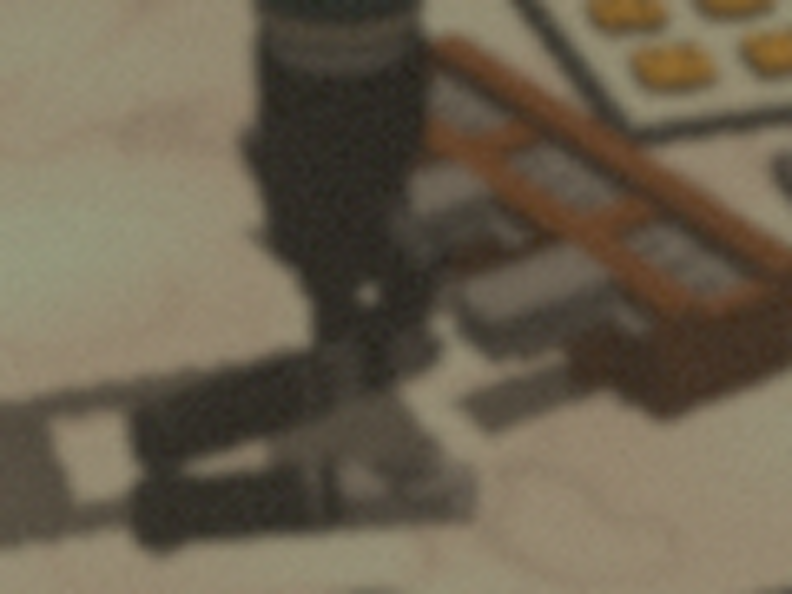

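The side crop shows the handle level in the jaws at (330,380) and in line with the slot 1 tube at (540,290). I lower it 2.6 mm and insert.

{"api": "jog_arm", "payload": {"series": [[[0.0026,0,0.0005],[0,0,0],0],[[0,-0.006,0],[0,0,0],0],[[0,-0.006,0],[0,0,0],0],[[0,-0.005,0],[0,0,0],0],[[0,-0.005,0],[0,0,0],0],[[0,-0.005,0],[0,0,0],0],[[0,-0.005,0],[0,0,0],0],[[0,0,0],[0,0,0],0]]}}

```text
t: 42.0
tcp_pos: [520.5, 90.3, 65.4]
ee_rot: [-1.436, 1.045, 1.436]
wrist_force: [0.7, 0.2, -1.0]
opening: 0.265
```

```bash
python3 - <<'E'
from h import *
go(slot(1,-87,0.6,65.7),197.9); print(inslot(1,pose()[0]["tcp_pos"]))
E
```

```text
tcp [520.5  90.3  65.4] yaw -162.1 tilt [ 0.  0. -1.] F [ 0.7  0.2 -1. ] open 0.265 t 42.0 q6 -1.82
turn -0.0 -> 1 x [np.float64(0.0002), 0, 0]  shift [ -0.3 -25.    0.2] -> 1 x [-0.0003 -0.025   0.0002]
[-112.     0.4   65.4]
```

Tip is 13 mm in with no contact force.

{"api": "jog_arm", "payload": {"series": [[[0,-0.004,0],[0,0,0],0],[[0,-0.004,0],[0,0,0],0],[[0,-0.004,0],[0,0,0],0],[[0,0,0],[0,0,0],0]]}}

```text
t: 42.5
tcp_pos: [531.8, 94.0, 65.4]
ee_rot: [-1.436, 1.045, 1.436]
wrist_force: [0.1, 0.0, -1.0]
opening: 0.264
```

{"api": "jog_arm", "payload": {"series": [[[0,-0.003,0],[0,0,0],0],[[0,-0.003,0],[0,0,0],0],[[0,-0.003,0],[0,0,0],0],[[0,-0.002,0],[0,0,0],0],[[0,0,0],[0,0,0],0]]}}

```text
t: 43.12
tcp_pos: [542.1, 97.3, 65.4]
ee_rot: [-1.436, 1.045, 1.436]
wrist_force: [-1.1, -0.4, -0.4]
opening: 0.26
```

```bash
python3 - <<'E'
from h import *
go(slot(1,-87,0.6,65.7),197.9); print(inslot(1,pose()[0]["tcp_pos"]))
v=V("top"); tubes(v)
E
```

```text
tcp [542.1  97.3  65.4] yaw -162.1 tilt [ 0.  0. -1.] F [-1.1 -0.4 -0.4] open 0.26 t 43.1 q6 -1.81
turn -0.0 -> 1 x [np.float64(0.0002), 0, 0]  shift [-0.3 -2.2  0.2] -> 1 x [-0.0003 -0.0022  0.0002]
[-89.2   0.4  65.4]
slot 2 tube (array([-39.4,   5.7]), 70.2, 27.6, np.float64(-1.9)) x -74.3 -4.0 z 69.7
slot 3 tube (array([-39.5,   0.7]), 69.6, 35.8, np.float64(0.0)) x -74.3 -4.7 z 69.4
```

{"api": "jog_arm", "payload": {"series": [[[0,-0.002,0],[0,0,0],0],[[0,0,0],[0,0,0],0.45],[[0,0,0],[0,0,0],0.45],[[0,0,0],[0,0,0],0.45],[[0,0.012,0],[0,0,0],0.45],[[0,0.012,0],[0,0,0],0.45],[[0,0.011,0],[0,0,0],0.45],[[0,0,0],[0,0,0],0.45]]}}

```text
t: 44.18
tcp_pos: [509.6, 86.9, 65.4]
ee_rot: [-1.435, 1.045, 1.436]
wrist_force: [0.3, 0.2, -0.5]
opening: 0.444
```

```bash
cat >> h.py <<'E'
def prof(w,i,xs,half=22,zlo=30,zhi=85):
    L=inslot(i,w.P)
    for x0 in xs:
        q=L[(w.z>0)&(L[:,:,0]>x0)&(L[:,:,0]<x0+12)&(abs(L[:,:,1])<half)&(L[:,:,2]>zlo)&(L[:,:,2]<zhi)]
        if len(q)>3: print(x0,len(q),"z",np.percentile(q[:,2],[10,50,90]).round(1),"y",q[:,1].min(),q[:,1].max())
E
python3 - <<'E'
from h import *
print(inslot(1,pose()[0]["tcp_pos"]),pose()[0]["wrist_force"])
v=V("side"); cv2.imwrite("pics/s6.png",cv2.resize(v.im[140:230,210:330,::-1],None,fx=6.6,fy=6.6,interpolation=cv2.INTER_CUBIC))
prof(v,1,range(-230,0,12)); print(); prof(V("top"),1,range(-230,0,12))
E
```

```text
[-123.4    0.5   65.4] [ 0.305245    0.24623833 -0.4822298 ]
-206 19 z [35.6 43.6 53.1] y -18.5 6.6
-194 44 z [34.6 49.2 55.8] y -18.1 6.8
-182 36 z [35.  53.4 56.7] y -17.0 6.3
-170 42 z [36.8 53.  57.2] y -16.9 7.0
-158 38 z [40.4 57.3 60.1] y -18.0 7.0
-146 39 z [38.4 56.7 61.7] y -18.7 6.4
-134 62 z [45.1 61.9 79.3] y -20.9 21.1
-122 34 z [46.6 64.7 80.6] y -17.7 21.1
-110 11 z [41.2 59.1 82. ] y -19.8 20.7
-98 23 z [47.7 58.4 63.4] y -16.5 -5.7
-86 23 z [48.8 58.9 64.7] y -18.2 -5.4
-74 40 z [50.  65.4 71.5] y -21.7 2.6
-62 45 z [50.9 69.9 72.7] y -21.7 14.3
-50 40 z [48.  70.6 72.6] y -20.4 15.9
-38 48 z [47.2 70.  73.1] y -21.6 17.2
-26 55 z [48.4 68.3 73.7] y -21.7 17.2
-14 44 z [37.3 70.1 73.2] y -20.7 17.2
-2 38 z [33.5 58.8 67.5] y -21.2 17.5

-206 14 z [48.5 50.8 52.4] y -16.0 9.3
-194 35 z [49.8 52.4 54.2] y -17.6 10.4
-182 32 z [51.7 53.8 56.5] y -12.5 10.6
-170 32 z [53.2 56.  58.9] y -12.3 10.8
-158 28 z [55.2 57.6 60.1] y -12.9 10.3
-26 28 z [68.  70.8 73.1] y -16.6 17.7
-14 40 z [66.1 70.6 73.5] y -21.3 19.4
-2 69 z [49.4 62.3 67. ] y -21.7 21.3
```

View pics/s6.png

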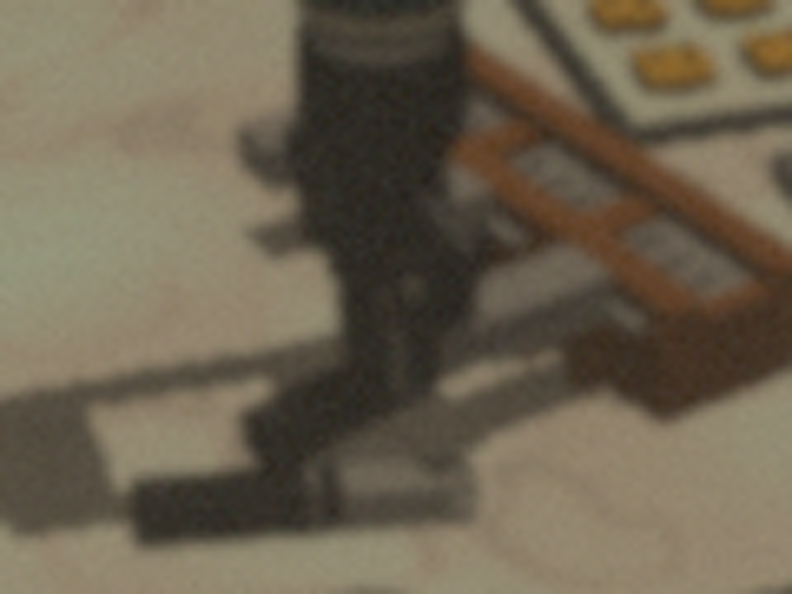

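The side crop shows the released handle sagging about 8° with its shank still in the tube; its grip end is at (290,420). I tilt the tool to match, grip it, level it and push.

{"api": "jog_arm", "payload": {"series": [[[0.003,0,0],[0,0,-0.047],0.45],[[0.003,0,0],[0,0,-0.047],0.45],[[0.003,0,0],[0,0,-0.046],0.45],[[0,0,0],[0,0,0],0.45],[[0,0,0],[0,0,0],0],[[0,0,0],[0,0,0],0],[[0,0,0],[0,0,0],0],[[0,0,0],[0,0,0],0]]}}

```text
t: 45.28
tcp_pos: [511.4, 87.2, 56.9]
ee_rot: [-1.479, 0.925, 1.334]
wrist_force: [-1.4, -0.8, 2.7]
opening: 0.265
```

{"api": "jog_arm", "payload": {"series": [[[-0.003,0,0],[0,0,0.047],0],[[-0.003,0,0],[0,0,0.047],0],[[-0.003,0,0],[0,0,0.046],0],[[0,0,0],[0,0,0],0],[[0,0,0],[0,0,0],0]]}}

```text
t: 45.9
tcp_pos: [510.1, 87.2, 64.9]
ee_rot: [-1.435, 1.044, 1.436]
wrist_force: [-0.3, 0.3, -0.8]
opening: 0.262
```

```bash
python3 - <<'E'
from h import *
go(slot(1,-96,0.6,65.7),197.9); print(inslot(1,pose()[0]["tcp_pos"]))
prof(V("side"),1,range(-230,0,12)); print(); prof(V("top"),1,range(-230,0,12))
E
```

```text
tcp [510.1  87.2  64.9] yaw -162.1 tilt [ 0.     0.001 -1.   ] F [-0.3  0.3 -0.8] open 0.262 t 45.9 q6 -1.82
turn -0.0 -> 1 x [np.float64(0.0002), 0, 0]  shift [ -0.8 -26.8  -0. ] -> 1 x [-0.0008 -0.0268 -0.    ]
[-122.8    0.6   64.9]
-206 33 z [50.1 59.9 70.7] y -14.4 10.7
-194 42 z [51.6 69.1 71.7] y -14.7 11.9
-182 38 z [51.5 67.4 71.9] y -16.3 8.6
-170 39 z [52.8 67.3 72. ] y -15.2 6.6
-158 37 z [51.8 68.  72.5] y -14.9 8.1
-146 40 z [52.5 69.  72.6] y -16.8 5.8
-134 59 z [53.6 71.1 80.9] y -21.6 15.4
-122 9 z [51.2 72.2 82.3] y -20.3 11.4
-110 10 z [49.9 59.  67.2] y -14.6 -10.4
-98 22 z [49.9 62.2 68.5] y -15.2 -4.1
-86 28 z [53.7 62.6 67.6] y -18.8 0.5
-74 39 z [50.2 68.5 72.4] y -21.6 8.4
-62 44 z [49.1 68.5 72.8] y -18.5 19.5
-50 45 z [42.8 69.8 72.9] y -20.9 16.6
-38 48 z [46.8 67.3 72.5] y -20.9 18.6
-26 51 z [46.4 69.4 72.3] y -21.4 16.8
-14 48 z [36.9 67.  72.4] y -21.4 12.6
-2 39 z [34.6 61.  67.7] y -21.9 19.2

-206 19 z [63.9 68.9 71.7] y -9.2 12.6
-194 35 z [66.2 69.1 71.6] y -10.0 12.9
-182 34 z [67.5 69.6 71.2] y -10.5 13.1
-170 33 z [66.5 68.9 71.1] y -10.3 12.4
-158 21 z [67.6 69.2 70.4] y -10.1 12.7
-26 29 z [67.  69.5 72. ] y -15.6 17.8
-14 39 z [60.4 69.4 73.5] y -21.3 19.0
-2 71 z [48.  63.3 66.8] y -21.7 21.3
```

{"api": "jog_arm", "payload": {"series": [[[0,-0.004,0],[0,0,0],0],[[0,-0.004,0],[0,0,0],0],[[0,-0.004,0],[0,0,0],0],[[0,-0.004,0],[0,0,0],0],[[0,-0.004,0],[0,0,0],0],[[0,0,0],[0,0,0],0]]}}

```text
t: 46.75
tcp_pos: [529.9, 93.3, 65.4]
ee_rot: [-1.436, 1.044, 1.435]
wrist_force: [0.5, 1.0, -1.8]
opening: 0.265
```

{"api": "jog_arm", "payload": {"series": [[[0,-0.003,0],[0,0,0],0],[[0,-0.003,0],[0,0,0],0],[[0,-0.002,0],[0,0,0],0],[[0,-0.002,0],[0,0,0],0],[[0,0,0],[0,0,0],0]]}}

```text
t: 47.38
tcp_pos: [539.1, 96.4, 65.5]
ee_rot: [-1.436, 1.044, 1.435]
wrist_force: [-0.2, -0.1, -1.8]
opening: 0.264
```

```bash
python3 - <<'E'
from h import *
go(slot(1,-96,0.6,65.7),197.9); print(inslot(1,pose()[0]["tcp_pos"]))
E
```

```text
tcp [539.1  96.4  65.5] yaw -162.1 tilt [ 0.001  0.    -1.   ] F [-0.2 -0.1 -1.8] open 0.264 t 47.4 q6 -1.81
turn -0.0 -> 1 x [np.float64(0.0001), 0, 0]  shift [-0.2  3.6  0.2] -> 1 x [-0.0002  0.0036  0.0002]
[-92.4   0.4  65.5]
```

{"api": "jog_arm", "payload": {"series": [[[0,-0.002,0],[0,0,0],0],[[0,-0.002,0],[0,0,0],0],[[0,-0.001,0],[0,0,0],0],[[0,0,0],[0,0,0],0]]}}

```text
t: 47.88
tcp_pos: [539.6, 96.5, 64.5]
ee_rot: [-1.432, 1.054, 1.443]
wrist_force: [-10.6, -4.2, 4.2]
opening: 0.262
```

```bash
python3 - <<'E'
from h import *
print(inslot(1,pose()[0]["tcp_pos"]))
t=V("top");prof(t,1,range(-230,0,12)); prof(V("side"),1,range(-122,-30,6))
E
```

```text
[-91.8   0.4  64.5]
-170 35 z [63.3 67.9 70.4] y -10.3 12.5
-158 34 z [66.1 69.4 72.3] y -10.1 12.9
-146 34 z [66.9 69.6 71.9] y -10.8 12.2
-134 33 z [67.  69.3 71. ] y -10.6 12.5
-122 24 z [66.7 69.4 71.2] y -10.2 12.7
-122 38 z [50.9 68.  71.9] y -15.2 11.2
-116 36 z [50.5 67.8 72. ] y -17.4 6.6
-110 56 z [52.  68.4 79.2] y -21.1 17.5
-104 62 z [54.9 71.2 80.3] y -21.4 19.7
-98 30 z [53.8 71.9 79.3] y -21.4 19.7
-92 15 z [51.8 75.9 81.9] y -21.4 13.7
-86 6 z [58.6 78.8 81.8] y -21.4 13.7
-80 20 z [51.1 61.3 73. ] y -21.2 -11.6
-74 29 z [49.8 61.9 71.6] y -21.2 -11.1
-68 21 z [49.8 65.8 72. ] y -19.5 -9.2
-62 28 z [49.6 61.1 72. ] y -19.9 -9.2
-56 35 z [45.3 56.4 71.8] y -20.6 -10.1
-50 34 z [39.9 57.2 71.9] y -20.6 0.2
-44 35 z [48.8 65.6 72.2] y -20.3 3.0
-38 41 z [45.3 62.  72.5] y -19.9 3.0
-32 46 z [45.6 67.1 72.7] y -19.9 14.3
```

{"api": "jog_arm", "payload": {"series": [[[0,0,0],[0,0,0],0.5],[[0,0,0],[0,0,0],0.5],[[0,0,0],[0,0,0],0.5],[[-0.02,0,0],[0,0,0],0.5],[[-0.03,0,0],[0,0,0],0.55],[[-0.03,0,0],[0,0,0],0.55],[[0,0,-0.05],[0.1,0,0],0.55],[[0,0,-0.05],[0.1,0,0],0.55],[[0,0,-0.05],[0,0,0],0.55],[[0,0,0],[0,0,0],0.55]]}}

```text
t: 49.22
tcp_pos: [575.6, -51.7, 145.5]
ee_rot: [-1.289, 1.157, 1.287]
wrist_force: [0.1, 1.0, -0.2]
opening: 0.554
```

```bash
cat >> h.py <<'E'
def home(v,i):  # rear end, front of the grip by colour, sides, in slot frame
    L=inslot(i,v.P); m=(v.z>0)&(abs(L[:,:,1])<20)&(L[:,:,2]>55)&(L[:,:,2]<82)&(L[:,:,0]>-230)&(L[:,:,0]<-4)
    p=L[m]; g=v.im[m].mean(1); b=p[g<60]
    print("slot",i,"rear",np.percentile(p[:,0],[0,1]),"dark x",np.percentile(b[:,0],[1,99]).round(1),"z",[(round(float(np.median(p[(p[:,0]>x)&(p[:,0]<x+20)][:,2])),1)) for x in(-165,-120,-70,-30)])
E
python3 - <<'E'
from h import *
v=V("top"); home(v,1); tubes(v); find(v); go([657.5,-93.8,110],186)
cv2.imwrite("pics/c7.png",cv2.resize(v.im[140:250,150:310,::-1],None,fx=5,fy=5,interpolation=cv2.INTER_CUBIC))
E
```

```text
slot 1 rear [-170.1   -167.947] dark x [-168.3  -74.7] z [64.3, 66.6, 69.4, 69.6]
slot 1 tube (array([-49.7,   1.2]), 90.1, 34.8, np.float64(0.1)) x -94.8 -4.7 z 69.3
slot 2 tube (array([-39.3,   0.8]), 70.0, 35.1, np.float64(0.0)) x -74.3 -4.3 z 69.7
slot 3 tube (array([-38.7,   0.2]), 71.6, 35.8, np.float64(-0.9)) x -74.8 -2.9 z 69.35
tube [427. 157.] (array([ 687.2, -438.2]), 58.8, 34.2, np.float64(37.8)) [71. 61. 51.]
handle [265. 232.] (array([459.2,  53.2]), 155.1, 26.9, np.float64(-8.9)) [61. 55. 47.]
tube [307. 224.] (array([474.7, -72.3]), 55.9, 25.3, np.float64(78.0)) [104.  99.  85.]
handle [174. 305.] (array([227.5, 318.7]), 156.6, 26.5, np.float64(-3.2)) [41. 61. 94.]
tcp [575.3 -49.7 145.4] yaw -173.7 tilt [ 0.  0. -1.] F [-0.5  0.2  0.8] open 0.552 t 49.3 q6 -1.87
turn -0.3 -> 1 x [np.float64(0.0048), 0, 0]  shift [ 35.4 -77.1 -52.4] -> 2 x [ 0.0177 -0.0385 -0.0262]
```

View pics/c7.png

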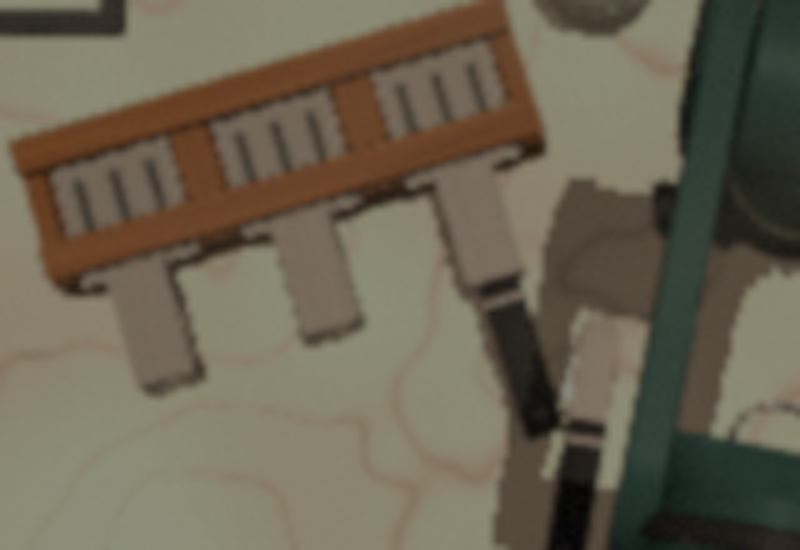

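Slot 1 turner is home: the shoulder is at −74.7 and the rear end at −169, and crop c7 shows the shoulder meeting the tube at (500,290). Next is handle P, on the right.

{"api": "jog_arm", "payload": {"series": [[[0.0177,-0.0385,-0.0262],[0,0,0],0.55],[[0.0177,-0.0385,-0.0262],[0,0,0],0.55],[[0,0,0],[0,0,0],0.55],[[0,0,0],[0,0,0],0.55]]}}

```text
t: 49.78
tcp_pos: [657.2, -90.3, 109.8]
ee_rot: [-1.292, 1.153, 1.294]
wrist_force: [0.9, 0.2, -0.4]
opening: 0.547
```

```bash
python3 - <<'E'
from h import *
go([657.5,-93.8,18],186)
E
```

```text
tcp [657.2 -90.3 109.8] yaw -173.5 tilt [-0.001  0.001 -1.   ] F [ 0.9  0.2 -0.4] open 0.547 t 49.8 q6 -1.91
turn -0.5 -> 1 x [np.float64(0.0092), 0, 0]  shift [91.8  0.  -3.6] -> 2 x [ 0.0459  0.     -0.0018]
```

{"api": "jog_arm", "payload": {"series": [[[0.03,0,-0.0036],[0.009,0,0],0.55],[[0.03,0,0],[0,0,0],0.55],[[0.022,0,0],[0,0,0],0.55],[[0.01,0,0],[0,0,0],0.55],[[0,0,0],[0,0,0],0.55],[[0,0,0],[0,0,0],0],[[0,0,0],[0,0,0],0],[[0,0,0],[0,0,0],0],[[0,0,0],[0,0,0],0],[[0,0,0],[0,0,0],0]]}}

```text
t: 51.02
tcp_pos: [659.0, -95.5, 20.3]
ee_rot: [-1.287, 1.156, 1.282]
wrist_force: [-0.7, 0.3, 5.8]
opening: 0.267
```

{"api": "jog_arm", "payload": {"series": [[[-0.03,0,0],[0,0,0],0],[[-0.04,0,0],[0,0,0],0],[[-0.05,0,0],[0,0,0],0],[[0,0,0],[0,0,0],0],[[0,0,0],[0,0,0],0]]}}

```text
t: 51.65
tcp_pos: [657.4, -95.3, 137.2]
ee_rot: [-1.284, 1.159, 1.286]
wrist_force: [-0.3, 1.2, -1.7]
opening: 0.262
```

```bash
python3 - <<'E'
from h import *
print(slot(3,-145)); go(slot(3,-145,0,125),197.9)
E
```

```text
[427.68314966 270.09273081   0.        ]
tcp [657.4 -95.3 137.2] yaw -174.1 tilt [-0.001  0.    -1.   ] F [-0.3  1.2 -1.7] open 0.262 t 51.6 q6 -1.9
turn 12.0 -> 2 x [np.float64(-0.1045), 0, 0]  shift [ 12.4 106.3 418.3] -> 9 x [0.0014 0.0118 0.0465]
```

{"api": "jog_arm", "payload": {"series": [[[0,0,0],[-0.1045,0,0],0],[[0.0014,0.0118,0.0465],[-0.1045,0,0],0],[[0.0014,0.0067,0.0475],[0,0,0],0],[[0.0014,0.0118,0.0465],[0,0,0],0],[[0.0014,0.0118,0.0465],[0,0,0],0],[[0.0014,0.0118,0.0465],[0,0,0],0],[[0.0014,0.0118,0.0465],[0,0,0],0],[[0.0014,0.0118,0.0465],[0,0,0],0],[[0.0014,0.0118,0.0465],[0,0,0],0],[[0.0014,0.0118,0.0465],[0,0,0],0]]}}

```text
t: 52.9
tcp_pos: [434.7, 275.7, 122.6]
ee_rot: [-1.434, 1.049, 1.438]
wrist_force: [0.3, 0.2, 0.1]
opening: 0.258
```

{"api": "jog_arm", "payload": {"series": [[[0.03,0,0],[0,0,0],0],[[0.027,0,0],[0,0,0],0],[[0,0,0],[0,0,0],0],[[0,0,0],[0,0,0],0]]}}

```text
t: 53.4
tcp_pos: [436.9, 275.0, 68.1]
ee_rot: [-1.435, 1.046, 1.436]
wrist_force: [0.8, -0.3, -0.4]
opening: 0.265
```

```bash
python3 - <<'E'
from h import *
go(slot(3,-145,0.3,65.5),197.9); print(inslot(3,pose()[0]["tcp_pos"]))
v=V("side"); t=V("top"); prof(t,3,range(-260,-60,16)); tubes(t); print(); prof(v,3,range(-260,0,16))
E
```

```text
tcp [436.9 275.   68.1] yaw -162.1 tilt [-0.001 -0.    -1.   ] F [ 0.8 -0.3 -0.4] open 0.265 t 53.4 q6 -1.43
turn 0.0 -> 1 x [np.float64(-0.0002), 0, 0]  shift [ 2.6 10.3 -1.5] -> 1 x [ 0.0026  0.0103 -0.0015]
[-134.7    1.8   68.1]
-100 5 z [49.9 56.  65. ] y -9.7 -7.7
-84 10 z [43.3 52.4 69.8] y -17.3 -2.5
-68 26 z [49.  68.  70.4] y -17.3 -2.8
slot 1 tube (array([-49.6,   1.2]), 90.3, 34.8, np.float64(0.1)) x -94.7 -4.4 z 69.7
slot 2 tube (array([-39.5,   1.1]), 69.9, 35.2, np.float64(-0.1)) x -74.5 -4.6 z 69.3
slot 3 tube (array([-46.6,  -1.3]), 85.6, 35.2, np.float64(3.0)) x -89.1 -4.6 z 69.2

-244 41 z [55.8 66.9 76.5] y -15.5 11.8
-228 33 z [54.9 69.2 77. ] y -15.1 7.5
-212 35 z [55.6 69.2 77.3] y -14.2 10.4
-196 34 z [56.6 70.2 75.4] y -15.9 12.7
-180 32 z [54.7 69.6 75.4] y -17.4 16.5
-164 32 z [54.4 69.7 75.6] y -16.2 8.7
-148 45 z [57.1 71.1 81.8] y -21.5 19.6
-132 4 z [55.7 61.  77.8] y -21.3 -15.9
-116 19 z [57.4 62.5 70. ] y -15.5 1.8
-100 22 z [55.7 67.6 70. ] y -14.7 11.2
-84 14 z [56.6 66.6 73.1] y -21.3 15.2
-68 42 z [47.4 65.8 73.2] y -20.6 17.8
-52 38 z [43.8 67.8 72.8] y -19.4 14.7
-36 41 z [38.2 59.5 72.8] y -21.1 10.0
-20 37 z [37.1 66.7 72.5] y -20.8 13.4
-4 32 z [36.7 63.  70.5] y -21.8 19.7
```

{"api": "jog_arm", "payload": {"series": [[[0.0026,0,-0.0015],[0,0,0],0],[[0,0,0],[0,0,0],0],[[0,-0.005,0],[0,0,0],0],[[0,-0.005,0],[0,0,0],0],[[0,-0.004,0],[0,0,0],0],[[0,-0.004,0],[0,0,0],0],[[0,-0.004,0],[0,0,0],0],[[0,0,0],[0,0,0],0]]}}

```text
t: 54.5
tcp_pos: [458.7, 280.6, 65.8]
ee_rot: [-1.435, 1.045, 1.435]
wrist_force: [0.6, -0.8, -0.8]
opening: 0.265
```

{"api": "jog_arm", "payload": {"series": [[[0,-0.004,0],[0,0,0],0],[[0,-0.004,0],[0,0,0],0],[[0,-0.004,0],[0,0,0],0],[[0,-0.003,0],[0,0,0],0],[[0,-0.003,0],[0,0,0],0],[[0,0,0],[0,0,0],0]]}}

```text
t: 55.25
tcp_pos: [475.8, 286.1, 65.8]
ee_rot: [-1.435, 1.045, 1.435]
wrist_force: [-0.1, -0.4, -1.2]
opening: 0.263
```

```bash
python3 - <<'E'
from h import *
go(slot(3,-87,0.3,65.5),197.9); print(inslot(3,pose()[0]["tcp_pos"]))
E
```

```text
tcp [475.8 286.1  65.8] yaw -162.1 tilt [ 0.  0. -1.] F [-0.1 -0.4 -1.2] open 0.263 t 55.2 q6 -1.44
turn 0.0 -> 1 x [np.float64(-0.0), 0, 0]  shift [ 0.3 -7.3 -0.2] -> 1 x [ 0.0003 -0.0073 -0.0002]
[-94.3   0.5  65.8]
```

{"api": "jog_arm", "payload": {"series": [[[0,-0.003,0],[0,0,0],0],[[0,-0.003,0],[0,0,0],0],[[0,-0.001,0],[0,0,0],0],[[0,0,0],[0,0,0],0.45],[[0,0,0],[0,0,0],0.45],[[0,0,0],[0,0,0],0.45],[[0,0.012,0],[0,0,0],0.45],[[0,0.012,0],[0,0,0],0.45],[[0,0.011,0],[0,0,0],0.45],[[0,0,0],[0,0,0],0.45]]}}

```text
t: 56.5
tcp_pos: [447.8, 277.2, 65.8]
ee_rot: [-1.436, 1.045, 1.436]
wrist_force: [-0.5, 0.9, 0.2]
opening: 0.451
```

```bash
python3 - <<'E'
from h import *
print(inslot(3,pose()[0]["tcp_pos"]),pose()[0]["wrist_force"])
prof(V("side"),3,range(-230,0,12)); print(); prof(V("top"),3,range(-230,0,12))
E
```

```text
[-123.6    0.6   65.8] [-0.54292185  0.9477355   0.15670798]
-194 42 z [39.2 53.6 59.2] y -18.0 8.4
-182 32 z [40.2 54.  59.7] y -19.4 4.7
-170 35 z [43.1 58.4 61.9] y -20.1 6.6
-158 31 z [42.1 57.6 63.3] y -17.3 5.9
-146 31 z [43.7 57.  64.2] y -20.3 6.0
-134 41 z [47.1 63.4 74.5] y -20.1 21.5
-122 24 z [48.6 68.9 82.7] y -15.2 21.5
-110 12 z [43.2 53.7 65.6] y -15.9 -9.5
-98 24 z [49.  61.6 65.4] y -19.3 5.2
-86 26 z [49.8 64.4 67.6] y -21.9 6.0
-74 40 z [51.6 66.  72.7] y -21.4 9.0
-62 34 z [50.8 69.6 71.9] y -21.2 18.9
-50 37 z [43.2 69.4 72. ] y -20.6 15.3
-38 40 z [46.8 66.  72.3] y -21.1 14.4
-26 39 z [39.2 64.3 72.5] y -21.5 13.5
-14 45 z [35.9 65.8 72.4] y -21.4 14.7
-2 26 z [34.4 60.2 67.9] y -21.9 20.8

-170 5 z [36.2 40.8 51.3] y -12.7 -12.3
-158 5 z [42.6 48.6 53.9] y -13.1 -12.2
-146 7 z [45.2 56.8 58. ] y -13.4 -11.5
-98 4 z [50.6 55.8 61.2] y -12.9 -11.3
-86 9 z [49.  63.  66.2] y -14.6 -10.6
-74 17 z [50.5 67.2 69.7] y -16.8 -9.3
-62 20 z [51.6 69.6 71.4] y -17.3 -7.9
-50 23 z [50.2 69.3 72.2] y -17.0 -5.0
-38 28 z [52.9 69.  72.9] y -17.5 -0.0
-26 37 z [61.  68.8 70.9] y -17.7 5.7
-14 39 z [55.8 69.  72.1] y -20.0 17.6
-2 72 z [47.2 63.6 66.2] y -21.8 21.9
```

{"api": "jog_arm", "payload": {"series": [[[0.0023,0,0],[0,0,-0.035],0.45],[[0.0023,0,0],[0,0,-0.035],0.45],[[0.0023,0,0],[0,0,-0.035],0.45],[[0,0,0],[0,0,0],0.45],[[0,0,0],[0,0,0],0],[[0,0,0],[0,0,0],0],[[0,0,0],[0,0,0],0],[[0,0,0],[0,0,0],0]]}}

```text
t: 57.6
tcp_pos: [449.5, 277.6, 59.2]
ee_rot: [-1.469, 0.955, 1.36]
wrist_force: [-0.5, -1.4, 2.1]
opening: 0.267
```

{"api": "jog_arm", "payload": {"series": [[[-0.0023,0,0],[0,0,0.035],0],[[-0.0023,0,0],[0,0,0.035],0],[[-0.0023,0,0],[0,0,0.035],0],[[0,0,0],[0,0,0],0],[[0,0,0],[0,0,0],0]]}}

```text
t: 58.22
tcp_pos: [448.7, 277.4, 65.4]
ee_rot: [-1.436, 1.044, 1.435]
wrist_force: [0.2, 0.2, -1.7]
opening: 0.267
```

```bash
python3 - <<'E'
from h import *
go(slot(3,-92,0.5,65.5),197.9); print(inslot(3,pose()[0]["tcp_pos"]))
prof(V("side"),3,range(-230,0,12))
E
```

```text
tcp [448.7 277.4  65.4] yaw -162.1 tilt [ 0.  0. -1.] F [ 0.2  0.2 -1.7] open 0.267 t 58.2 q6 -1.44
turn -0.0 -> 1 x [np.float64(0.0001), 0, 0]  shift [ -0.  -30.8  -0. ] -> 1 x [-0.     -0.0308 -0.    ]
[-122.8    0.5   65.4]
-206 14 z [54.6 63.7 71.8] y -11.4 4.6
-194 36 z [50.6 65.8 73.1] y -17.0 10.5
-182 33 z [51.4 67.  73.8] y -15.0 5.7
-170 33 z [52.5 64.9 71.7] y -14.8 9.8
-158 31 z [51.5 66.2 73.5] y -20.7 10.6
-146 27 z [51.3 65.4 72.4] y -16.7 6.6
-134 50 z [54.5 70.2 81. ] y -21.9 17.1
-122 9 z [48.8 56.2 81. ] y -21.7 12.7
-110 13 z [50.8 62.8 70.8] y -19.4 -8.9
-98 25 z [52.1 65.  69.3] y -17.3 9.8
-86 26 z [54.  63.4 68.4] y -21.9 4.0
-74 41 z [49.5 69.3 72.9] y -20.2 17.3
-62 41 z [49.9 67.3 72.6] y -21.7 17.0
-50 36 z [47.8 69.  73.1] y -18.7 15.3
-38 42 z [44.  65.3 72.9] y -20.9 20.4
-26 42 z [41.7 65.  72.9] y -20.3 13.9
-14 35 z [37.3 63.9 72.3] y -21.8 14.7
-2 34 z [33.  59.8 67.6] y -21.5 19.7
```

Level. Pushing home.

{"api": "jog_arm", "payload": {"series": [[[0,-0.004,0],[0,0,0],0],[[0,-0.004,0],[0,0,0],0],[[0,-0.004,0],[0,0,0],0],[[0,-0.004,0],[0,0,0],0],[[0,-0.004,0],[0,0,0],0],[[0,-0.004,0],[0,0,0],0],[[0,-0.003,0],[0,0,0],0],[[0,0,0],[0,0,0],0]]}}

```text
t: 59.28
tcp_pos: [474.8, 285.8, 65.9]
ee_rot: [-1.436, 1.044, 1.435]
wrist_force: [-0.7, -0.9, -0.9]
opening: 0.265
```

{"api": "jog_arm", "payload": {"series": [[[0,-0.002,0],[0,0,0],0],[[0,-0.002,0],[0,0,0],0],[[0,-0.001,0],[0,0,0],0],[[0,0,0],[0,0,0],0]]}}

```text
t: 59.78
tcp_pos: [475.2, 285.8, 64.7]
ee_rot: [-1.433, 1.054, 1.443]
wrist_force: [-10.2, -4.4, 4.0]
opening: 0.264
```

```bash
python3 - <<'E'
from h import *
print(inslot(3,pose()[0]["tcp_pos"]))
prof(V("side"),3,range(-190,-100,8))
E
```

```text
[-94.9   0.4  64.7]
-174 29 z [50.4 60.3 70.6] y -14.9 9.2
-166 36 z [50.8 66.6 73.2] y -17.0 9.9
-158 34 z [49.7 65.3 73.2] y -18.5 8.9
-150 32 z [50.2 63.2 72.5] y -18.5 8.9
-142 32 z [50.2 62.8 72.3] y -16.6 10.3
-134 30 z [50.4 64.  72. ] y -16.6 5.1
-126 32 z [53.7 66.6 72.3] y -16.7 5.9
-118 26 z [53.  64.6 71.8] y -16.9 3.5
-110 44 z [55.1 69.9 81.8] y -20.3 17.5
-102 38 z [53.7 70.9 82.9] y -21.1 17.5
```

{"api": "jog_arm", "payload": {"series": [[[0,0,0],[0,0,0],0.5],[[0,0,0],[0,0,0],0.5],[[0,0,0],[0,0,0],0.5],[[-0.02,0,0],[0,0,0],0.5],[[-0.03,0,0],[0,0,0],0.55],[[-0.03,0,0],[0,0,0],0.55],[[0,0.05,0],[0,0,0],0.55],[[0,0.05,0],[0,0,0],0.55],[[0,0,0],[0,0,0],0.55],[[0,0,0],[0,0,0],0.55]]}}

```text
t: 61.08
tcp_pos: [384.8, 256.8, 146.5]
ee_rot: [-1.436, 1.042, 1.434]
wrist_force: [-0.3, 0.3, 0.1]
opening: 0.547
```

```bash
python3 - <<'E'
from h import *
v=V("top"); home(v,3); home(v,1); find(v)
o,y=hfine(v,(459.2,53.2),-8.9); print(hgrip(o,y,-68),y)
go([*hgrip(o,y,-68),110],y+180)
cv2.imwrite("pics/c8.png",cv2.resize(v.im[140:270,150:310,::-1],None,fx=4.5,fy=4.5,interpolation=cv2.INTER_CUBIC))
E
```

```text
slot 3 rear [-166.1   -160.656] dark x [-164.2  -74.5] z [64.0, 66.1, 69.4, 69.7]
slot 1 rear [-170.    -167.868] dark x [-167.9  -74.3] z [64.5, 66.3, 70.1, 70.1]
tube [556. 134.] (array([ 763.4, -855.2]), 70.1, 25.3, np.float64(-3.2)) [106.  97.  81.]
tube [427. 157.] (array([ 687., -440.]), 57.9, 28.1, np.float64(32.1)) [66. 57. 47.]
tube [  3. 196.] (array([555.7, 832.2]), 86.1, 29.5, np.float64(7.0)) [100.  91.  77.]
handle [265. 231.] (array([460.3,  54.1]), 156.8, 29.0, np.float64(-8.9)) [69. 62. 53.]
tube [299. 230.] (array([457.3, -52.6]), 57.5, 25.8, np.float64(3.0)) [103.  98.  83.]
handle [174. 305.] (array([227.8, 319.8]), 156.4, 24.6, np.float64(-3.3)) [31. 47. 75.]
handle [283. 367.] (array([62.2,  0.7]), 131.0, 21.2, np.float64(89.1)) [13. 20. 16.]
origin [477.2  48.7] yaw -8.3 len 157.2
[409.93130854  58.56358219] -8.330204492316478
tcp [385.2 256.9 146.6] yaw -162.1 tilt [ 0.002  0.001 -1.   ] F [ 0.  -0.2 -0.5] open 0.549 t 61.1 q6 -1.42
turn -26.2 -> 3 x [np.float64(0.1526), 0, 0]  shift [  36.6  -53.1 -192.7] -> 5 x [ 0.0073 -0.0106 -0.0385]
```

View pics/c8.png

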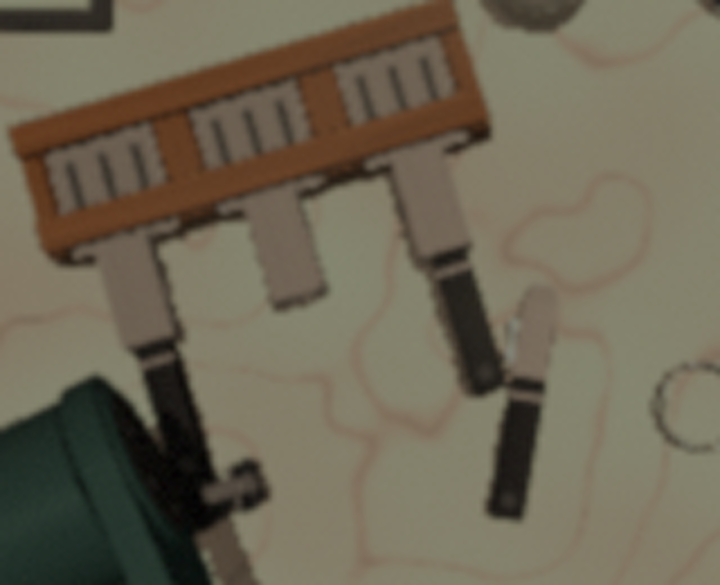

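Crop c8 shows turners assembled in slots 3 and 1, with shoulders at the mouths at (155,350) and (450,260). Handle R at (520,420) has its shank beside the slot 1 handle, so I first draw it back by its grip to make room.

{"api": "jog_arm", "payload": {"series": [[[0,0,0],[0.1526,0,0],0.55],[[0,0,0],[0.1526,0,0],0.55],[[0,0,0],[0.1526,0,0],0.55],[[0.0073,-0.0106,-0.0385],[0,0,0],0.55],[[0.0073,-0.0106,-0.0385],[0,0,0],0.55],[[0.0073,-0.0106,-0.0385],[0,0,0],0.55],[[0.0073,-0.0106,-0.0385],[0,0,0],0.55],[[0.0073,-0.0106,-0.0385],[0,0,0],0.55],[[0,0,0],[0,0,0],0.55],[[0,0,0],[0,0,0],0.55]]}}

```text
t: 62.38
tcp_pos: [409.5, 58.5, 109.6]
ee_rot: [-1.101, 1.274, 1.101]
wrist_force: [0.2, 0.8, 1.0]
opening: 0.548
```

```bash
python3 - <<'E'
from h import *
go([409.9,58.6,19],171.7)
E
```

```text
tcp [409.5  58.5 109.6] yaw 171.6 tilt [ 0.001  0.001 -1.   ] F [0.2 0.8 1. ] open 0.548 t 62.4 q6 -1.42
turn 0.1 -> 1 x [np.float64(-0.0012), 0, 0]  shift [90.6 -0.3  0.1] -> 2 x [ 0.0453 -0.0001  0.    ]
```

{"api": "jog_arm", "payload": {"series": [[[0.03,0,0],[0,0,0],0.55],[[0.03,0,0],[0,0,0],0.55],[[0.02,0,0],[0,0,0],0.55],[[0.01,0,0],[0,0,0],0.55],[[0,0,0],[0,0,0],0],[[0,0,0],[0,0,0],0],[[0,0,0],[0,0,0],0],[[0,0,0],[0,0,0],0],[[0,0,0],[0,0,0],0]]}}

```text
t: 63.5
tcp_pos: [409.0, 58.4, 19.9]
ee_rot: [-1.102, 1.273, 1.101]
wrist_force: [-0.2, -0.4, 2.6]
opening: 0.264
```

{"api": "jog_arm", "payload": {"series": [[[-0.004,0,0],[0,0,0],0],[[0,0.02,0],[0,0,0],0],[[0,0.03,0],[0,0,0],0],[[0,0.03,0],[0,0,0],0],[[0.004,0,0],[0,0,0],0],[[0,0,0],[0,0,0],0.55],[[0,0,0],[0,0,0],0.55],[[0,0,0],[0,0,0],0.55],[[-0.04,0,0],[0,0,0],0.55],[[-0.05,0,0],[0,0,0],0.55]]}}

```text
t: 64.75
tcp_pos: [328.5, 69.8, 109.1]
ee_rot: [-1.1, 1.277, 1.104]
wrist_force: [0.3, 0.2, 0.0]
opening: 0.545
```

{"api": "jog_arm", "payload": {"series": [[[0,-0.02,-0.05],[0,0,0],0.55],[[0,-0.02,-0.05],[0,0,0],0.55],[[0,0,0],[0,0,0],0.55]]}}

```text
t: 65.12
tcp_pos: [355.3, -37.9, 109.6]
ee_rot: [-1.097, 1.278, 1.095]
wrist_force: [-0.5, 0.5, -0.6]
opening: 0.552
```

```bash
python3 - <<'E'
from h import *
v=V("top"); find(v); 
try:
    o,y=hfine(v,(380,65),-8.4); g=hgrip(o,y,14); print(g); go([*g,110],y+180)
except Exception as e: print(e)
E
```

```text
tube [557. 134.] (array([ 760.7, -855. ]), 77.4, 26.1, np.float64(-2.7)) [102.  94.  77.]
tube [427. 157.] (array([ 686.8, -437.6]), 58.6, 35.5, np.float64(37.6)) [64. 55. 45.]
tube [309. 227.] (array([464.9, -75.3]), 58.2, 41.6, np.float64(40.5)) [99. 96. 82.]
handle [261. 260.] (array([376.1,  63.3]), 154.1, 23.9, np.float64(-8.4)) [46. 41. 35.]
handle [174. 305.] (array([230.3, 319.4]), 151.2, 25.1, np.float64(-3.5)) [35. 55. 85.]
origin [394.7  60.4] yaw -8.7 len 156.7
[408.51130209  58.29574538]
tcp [354.7 -36.2 109.2] yaw 171.4 tilt [-0.  0. -1.] F [ 0.1  0.9 -0. ] open 0.552 t 65.2 q6 -1.68
turn -0.1 -> 1 x [np.float64(0.0014), 0, 0]  shift [ -0.8 -38.9 101.5] -> 3 x [-0.0003 -0.013   0.0338]
```

{"api": "jog_arm", "payload": {"series": [[[0,-0.0122,0.0338],[0,0,0],0.55],[[0,-0.0122,0.0338],[0,0,0],0.55],[[0,-0.0122,0.0338],[0,0,0],0.55],[[0.03,0,0],[0,0,0],0.55],[[0.03,0,0],[0,0,0],0.55],[[0,0,0],[0,0,0],0.55]]}}

```text
t: 65.92
tcp_pos: [402.5, 61.5, 46.6]
ee_rot: [-1.1, 1.279, 1.108]
wrist_force: [0.3, 0.5, 0.7]
opening: 0.547
```

```bash
python3 - <<'E'
from h import *
go([406,58.6,19],171.3)
E
```

```text
tcp [402.5  61.5  46.6] yaw 171.8 tilt [-0.007  0.    -1.   ] F [0.3 0.5 0.7] open 0.547 t 65.9 q6 -1.42
turn -0.5 -> 1 x [np.float64(0.0088), 0, 0]  shift [27.6 -4.1 -2.3] -> 1 x [ 0.0276 -0.0041 -0.0023]
```

{"api": "jog_arm", "payload": {"series": [[[0.01,-0.004,-0.0023],[0.009,0,0],0.55],[[0.012,0,0],[0,0,0],0.55],[[0.006,0,0],[0,0,0],0.55],[[0,0,0],[0,0,0],0],[[0,0,0],[0,0,0],0],[[0,0,0],[0,0,0],0],[[0,0,0],[0,0,0],0],[[0,0,0],[0,0,0],0]]}}

```text
t: 66.92
tcp_pos: [409.3, 57.3, 21.5]
ee_rot: [-1.095, 1.278, 1.094]
wrist_force: [0.2, -0.8, 1.0]
opening: 0.259
```

{"api": "jog_arm", "payload": {"series": [[[-0.03,0,0],[0,0,0],0],[[-0.04,0,0],[0,0,0],0],[[-0.05,0,0],[0,0,0],0],[[0,0,0],[0,0,0],0],[[0,0,0],[0,0,0],0]]}}

```text
t: 67.55
tcp_pos: [408.5, 57.4, 140.6]
ee_rot: [-1.094, 1.279, 1.096]
wrist_force: [-0.5, 0.5, -1.6]
opening: 0.262
```

```bash
python3 - <<'E'
from h import *
print(slot(2,-145)); go(slot(2,-145,0.8,125),197.9)
E
```

```text
[458.41881144 174.93329042   0.        ]
tcp [408.5  57.4 140.6] yaw 171.2 tilt [-0.001  0.    -1.   ] F [-0.5  0.5 -1.6] open 0.262 t 67.5 q6 -1.41
turn 26.7 -> 3 x [np.float64(-0.1556), 0, 0]  shift [ 15.5 -83.7  97.3] -> 3 x [ 0.0052 -0.0279  0.0324]
```

{"api": "jog_arm", "payload": {"series": [[[0,0,0],[-0.1556,0,0],0],[[0,0,0],[-0.1556,0,0],0],[[0,0,0],[-0.1556,0,0],0],[[0.005,-0.0279,0.0324],[0,0,0],0],[[0.005,-0.0279,0.0324],[0,0,0],0],[[0.005,-0.0279,0.0324],[0,0,0],0],[[0.03,0,0],[0,0,0],0],[[0.026,0,0],[0,0,0],0],[[0,0,0],[0,0,0],0],[[0,0,0],[0,0,0],0]]}}

```text
t: 68.8
tcp_pos: [458.5, 175.5, 70.0]
ee_rot: [-1.435, 1.046, 1.436]
wrist_force: [-0.3, 0.4, -1.2]
opening: 0.262
```

```bash
python3 - <<'E'
from h import *
go(slot(2,-145,0.8,66.5),197.9); print(inslot(2,pose()[0]["tcp_pos"]))
prof(V("side"),2,range(-260,0,16))
E
```

```text
tcp [458.5 175.5  70. ] yaw -162.1 tilt [-0.001 -0.    -1.   ] F [-0.3  0.4 -1.2] open 0.262 t 68.8 q6 -1.63
turn 0.0 -> 1 x [np.float64(-0.0001), 0, 0]  shift [3.5 0.3 0.3] -> 1 x [0.0035 0.0003 0.0003]
[-144.7    0.5   70. ]
-260 32 z [56.4 65.2 74.9] y -16.6 6.6
-244 36 z [54.8 71.3 75.6] y -16.4 12.2
-228 38 z [55.5 69.9 76.1] y -16.4 8.8
-212 36 z [55.9 72.6 75.8] y -16.7 8.9
-196 35 z [55.3 70.4 76. ] y -16.3 6.5
-180 36 z [55.4 71.8 76.1] y -15.4 9.8
-164 37 z [57.8 69.9 77.5] y -21.1 17.0
-148 14 z [58.  74.4 83.2] y -21.1 12.6
-132 13 z [53.7 62.6 70. ] y -16.4 -5.1
-116 26 z [57.9 69.1 71.8] y -17.5 4.2
-100 10 z [58.1 63.8 70.5] y -13.3 1.0
-84 11 z [49.3 60.1 73.9] y -19.9 11.7
-68 51 z [48.5 69.  73.3] y -20.5 16.9
-52 45 z [43.4 68.2 73.1] y -20.2 14.9
-36 45 z [47.1 64.2 72. ] y -21.6 16.3
-20 49 z [39.4 66.9 72.7] y -20.8 17.6
-4 35 z [35.4 61.  70.3] y -19.7 12.2
```

{"api": "jog_arm", "payload": {"series": [[[0.0034,0,0.0003],[0,0,0],0],[[0,-0.006,0],[0,0,0],0],[[0,-0.006,0],[0,0,0],0],[[0,-0.005,0],[0,0,0],0],[[0,-0.005,0],[0,0,0],0],[[0,-0.005,0],[0,0,0],0],[[0,-0.005,0],[0,0,0],0],[[0,0,0],[0,0,0],0]]}}

```text
t: 69.85
tcp_pos: [489.5, 185.8, 66.9]
ee_rot: [-1.436, 1.045, 1.436]
wrist_force: [-0.3, 0.6, -1.5]
opening: 0.265
```

{"api": "jog_arm", "payload": {"series": [[[0,-0.004,0],[0,0,0],0],[[0,-0.004,0],[0,0,0],0],[[0,-0.004,0],[0,0,0],0],[[0,-0.003,0],[0,0,0],0],[[0,-0.003,0],[0,0,0],0],[[0,0,0],[0,0,0],0]]}}

```text
t: 70.6
tcp_pos: [506.5, 191.3, 66.9]
ee_rot: [-1.436, 1.045, 1.436]
wrist_force: [-0.5, 0.3, -0.8]
opening: 0.264
```

```bash
python3 - <<'E'
from h import *
go(slot(2,-87.5,0.8,66.5),197.9); print(inslot(2,pose()[0]["tcp_pos"]))
E
```

```text
tcp [506.5 191.3  66.9] yaw -162.1 tilt [ 0.  0. -1.] F [-0.5  0.3 -0.8] open 0.264 t 70.6 q6 -1.63
turn -0.0 -> 1 x [np.float64(0.0001), 0, 0]  shift [ 0.4 -6.8 -0. ] -> 1 x [ 0.0004 -0.0068 -0.    ]
[-94.3   0.8  66.9]
```

{"api": "jog_arm", "payload": {"series": [[[0,-0.003,0],[0,0,0],0],[[0,-0.003,0],[0,0,0],0],[[0,-0.001,0],[0,0,0],0],[[0,0,0],[0,0,0],0.45],[[0,0,0],[0,0,0],0.45],[[0,0,0],[0,0,0],0.45],[[0,0.012,0],[0,0,0],0.45],[[0,0.012,0],[0,0,0],0.45],[[0,0.011,0],[0,0,0],0.45],[[0,0,0],[0,0,0],0.45]]}}

```text
t: 71.85
tcp_pos: [478.6, 182.4, 66.9]
ee_rot: [-1.435, 1.045, 1.436]
wrist_force: [-0.3, 0.4, -0.5]
opening: 0.45
```

```bash
python3 - <<'E'
from h import *
print(inslot(2,pose()[0]["tcp_pos"]),pose()[0]["wrist_force"])
prof(V("side"),2,range(-230,-30,12)); print(); prof(V("top"),2,range(-230,-120,12))
E
```

```text
[-123.5    0.9   66.9] [-0.26974144  0.35026646 -0.53568575]
-206 15 z [41.8 47.6 54.1] y -15.4 3.1
-194 42 z [35.6 52.3 57.6] y -20.9 4.6
-182 35 z [40.3 54.6 59.6] y -20.4 3.9
-170 37 z [42.3 56.5 61.2] y -20.0 8.8
-158 36 z [41.6 59.  63.4] y -17.8 4.5
-146 35 z [41.2 56.9 63.8] y -18.2 7.5
-134 52 z [45.3 63.4 77.3] y -21.9 21.5
-122 29 z [44.4 68.4 80.1] y -17.7 21.8
-110 12 z [43.1 52.5 65.3] y -18.7 21.7
-98 23 z [47.6 59.6 65.1] y -20.6 2.8
-86 25 z [51.4 62.1 66.4] y -18.9 1.3
-74 46 z [50.2 65.6 72.8] y -21.3 8.7
-62 41 z [50.6 70.6 73.2] y -20.4 15.5
-50 39 z [40.3 68.5 72.7] y -19.8 18.7
-38 46 z [46.2 69.3 73.6] y -20.8 14.5

-206 4 z [50.  51.5 53.5] y 4.4 7.6
-194 11 z [53.6 54.1 58.1] y 3.2 9.6
-182 12 z [53.7 56.2 58.4] y 2.1 10.0
-170 14 z [54.2 56.  58.3] y 1.1 10.4
-158 15 z [56.1 59.1 60.6] y -0.7 10.7
```

Sag is about 7°. Same procedure as before: tilt, grip, level.

{"api": "jog_arm", "payload": {"series": [[[0.0026,0,0],[0,0,-0.04],0.45],[[0.0026,0,0],[0,0,-0.04],0.45],[[0.0026,0,0],[0,0,-0.04],0.45],[[0,0,0],[0,0,0],0.45],[[0,0,0],[0,0,0],0],[[0,0,0],[0,0,0],0],[[0,0,0],[0,0,0],0],[[0,0,0],[0,0,0],0]]}}

```text
t: 72.95
tcp_pos: [480.3, 182.7, 59.4]
ee_rot: [-1.473, 0.942, 1.349]
wrist_force: [-1.3, -1.4, 2.8]
opening: 0.263
```

{"api": "jog_arm", "payload": {"series": [[[-0.0026,0,0],[0,0,0.04],0],[[-0.0026,0,0],[0,0,0.04],0],[[-0.0026,0,0],[0,0,0.04],0],[[0,0,0],[0,0,0],0],[[0,0,0],[0,0,0],0]]}}

```text
t: 73.58
tcp_pos: [479.3, 182.7, 66.5]
ee_rot: [-1.436, 1.044, 1.435]
wrist_force: [0.7, -0.9, -1.6]
opening: 0.264
```

```bash
python3 - <<'E'
from h import *
go(slot(2,-92,0.8,66),197.9); print(inslot(2,pose()[0]["tcp_pos"]))
prof(V("side"),2,range(-230,-30,12))
E
```

```text
tcp [479.3 182.7  66.5] yaw -162.1 tilt [ 0.     0.001 -1.   ] F [ 0.7 -0.9 -1.6] open 0.264 t 73.6 q6 -1.63
turn -0.0 -> 1 x [np.float64(0.0002), 0, 0]  shift [  0.5 -30.7  -0.2] -> 1 x [ 0.0005 -0.0307 -0.0002]
[-122.7    1.    66.5]
-206 27 z [51.6 61.3 70.7] y -14.1 5.8
-194 35 z [50.9 68.2 73.1] y -14.7 11.5
-182 36 z [50.7 65.5 72.2] y -14.5 10.8
-170 37 z [52.2 69.1 72.8] y -15.4 11.4
-158 32 z [50.4 65.4 72.8] y -16.1 5.8
-146 35 z [54.3 70.  72.7] y -15.8 10.3
-134 54 z [55.6 71.8 81.6] y -21.7 20.4
-122 11 z [46.7 70.5 81.5] y -20.6 16.1
-110 12 z [50.9 60.3 69. ] y -14.8 -7.7
-98 23 z [53.1 65.3 68.7] y -16.5 1.7
-86 29 z [52.5 65.2 68.6] y -18.7 6.7
-74 43 z [48.3 68.1 72.7] y -19.9 17.8
-62 43 z [49.4 69.9 72.9] y -18.9 15.3
-50 40 z [40.5 69.  72.8] y -19.9 17.4
-38 48 z [46.6 65.8 72.9] y -20.4 15.8
```

{"api": "jog_arm", "payload": {"series": [[[0,-0.004,0],[0,0,0],0],[[0,-0.004,0],[0,0,0],0],[[0,-0.004,0],[0,0,0],0],[[0,-0.004,0],[0,0,0],0],[[0,-0.004,0],[0,0,0],0],[[0,-0.004,0],[0,0,0],0],[[0,-0.003,0],[0,0,0],0],[[0,0,0],[0,0,0],0]]}}

```text
t: 74.62
tcp_pos: [505.6, 191.1, 67.1]
ee_rot: [-1.436, 1.044, 1.435]
wrist_force: [0.2, 0.4, -0.9]
opening: 0.266
```

{"api": "jog_arm", "payload": {"series": [[[0,-0.002,0],[0,0,0],0],[[0,-0.002,0],[0,0,0],0],[[0,-0.001,0],[0,0,0],0],[[0,0,0],[0,0,0],0]]}}

```text
t: 75.12
tcp_pos: [508.2, 191.9, 66.3]
ee_rot: [-1.434, 1.048, 1.439]
wrist_force: [-5.5, -3.2, 0.6]
opening: 0.265
```

```bash
python3 - <<'E'
from h import *
print(inslot(2,pose()[0]["tcp_pos"]))
prof(V("side"),2,range(-190,-100,8))
E
```

```text
[-92.4   0.8  66.3]
-174 33 z [50.  59.9 71.3] y -16.4 9.8
-166 40 z [52.8 66.9 72.3] y -16.4 9.8
-158 37 z [53.4 66.8 71.8] y -15.1 8.8
-150 35 z [54.2 69.1 72.2] y -14.6 8.8
-142 36 z [52.  67.9 72.8] y -16.5 11.9
-134 36 z [51.2 65.8 72.9] y -16.5 11.9
-126 31 z [51.8 65.3 72.2] y -16.5 9.0
-118 32 z [53.3 66.  72. ] y -16.4 10.4
-110 53 z [54.2 70.9 80.3] y -19.9 18.4
-102 54 z [56.6 72.4 82.9] y -19.9 18.4
```

Push 2 mm more to be sure, then release and retreat.

{"api": "jog_arm", "payload": {"series": [[[0,-0.001,0],[0,0,0],0],[[0,-0.001,0],[0,0,0],0],[[0,0,0],[0,0,0],0]]}}

```text
t: 75.55
tcp_pos: [508.4, 191.8, 65.8]
ee_rot: [-1.433, 1.052, 1.442]
wrist_force: [-9.9, -3.4, 1.2]
opening: 0.264
```

{"api": "jog_arm", "payload": {"series": [[[0,0,0],[0,0,0],0.5],[[0,0,0],[0,0,0],0.5],[[0,0,0],[0,0,0],0.5],[[-0.02,0,0],[0,0,0],0.5],[[-0.03,0,0],[0,0,0],0.55],[[-0.04,0,0],[0,0,0],0.55],[[-0.04,0,-0.05],[0,0,0],0.55],[[-0.03,0.03,-0.05],[0,0,0],0.55],[[0,0.03,-0.05],[0,0,0],0.55],[[0,0.03,-0.05],[0,0,0],0.55]]}}

```text
t: 76.8
tcp_pos: [487.9, -22.8, 225.6]
ee_rot: [-1.438, 1.043, 1.433]
wrist_force: [-0.4, 0.0, -0.3]
opening: 0.547
```

{"api": "jog_arm", "payload": {"series": [[[0,0,-0.05],[0,0,0],0.55],[[0,0,-0.05],[0,0,0],0.55],[[0,0,0],[0,0,0],0.55],[[0,0,0],[0,0,0],0.55]]}}

```text
t: 77.3
tcp_pos: [518.5, -116.0, 224.5]
ee_rot: [-1.435, 1.044, 1.436]
wrist_force: [0.8, 0.1, -0.4]
opening: 0.547
```

```bash
python3 - <<'E'
from h import *
v=V("top"); print(pose()[0]["tcp_pos"])
for i in(1,2,3): home(v,i)
for k,c,p in comps(v,13,120):
    r=rect(p[:,:2]); 
    if 350<p[:,0].mean()<800 and abs(p[:,1].mean())<480 : print(c.round(),r,p[:,2].max().round())
cv2.imwrite("pics/c9.png",cv2.resize(v.im[100:280,140:440,::-1],None,fx=2.6,fy=2.6,interpolation=cv2.INTER_CUBIC))
s=V("side"); cv2.imwrite("pics/s9.png",cv2.resize(s.im[130:240,190:340,::-1],None,fx=5.3,fy=5.3,interpolation=cv2.INTER_CUBIC))
E
```

```text
[ 518.46648832 -115.50719587  224.577979  ]
slot 1 rear [-169.8   -168.094] dark x [-168.2  -75.7] z [64.7, 66.4, 69.2, 69.6]
slot 2 rear [-170.1   -168.235] dark x [-167.8  -74.4] z [64.3, 65.4, 69.9, 69.8]
slot 3 rear [-170.2   -168.603] dark x [-167.8  -74.4] z [64.3, 66.2, 69.0, 69.5]
[319. 126.] (array([ 778.5, -109.4]), 104.5, 79.4, np.float64(3.0)) 95.0
[269. 131.] (array([750.8,  45.1]), 65.9, 65.7, np.float64(39.9)) 104.0
[128. 128.] (array([769.4, 478.7]), 46.1, 40.5, np.float64(0.3)) 28.0
[154. 128.] (array([768.5, 399.6]), 41.9, 38.8, np.float64(1.6)) 28.0
[208. 183.] (array([558.4, 207.7]), 304.4, 260.7, np.float64(-72.1)) 76.0
[424. 159.] (array([ 677.6, -426. ]), 69.6, 68.5, np.float64(28.5)) 49.0
[301. 229.] (array([462.5, -57.3]), 59.3, 34.6, np.float64(-17.2)) 35.0
```

View pics/c9.png

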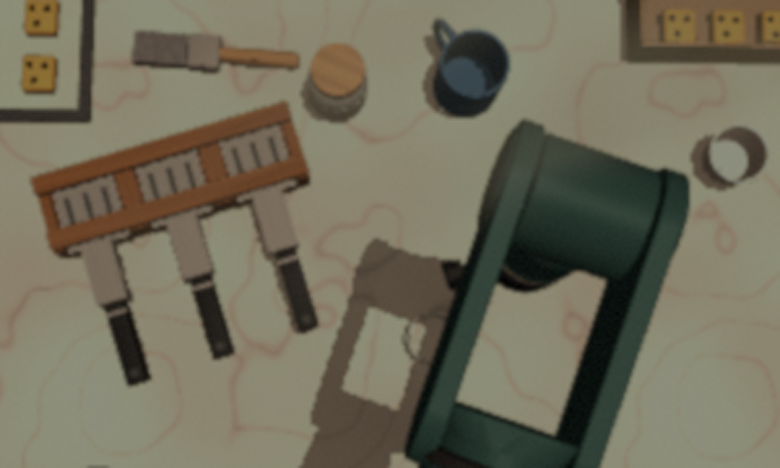

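View pics/s9.png

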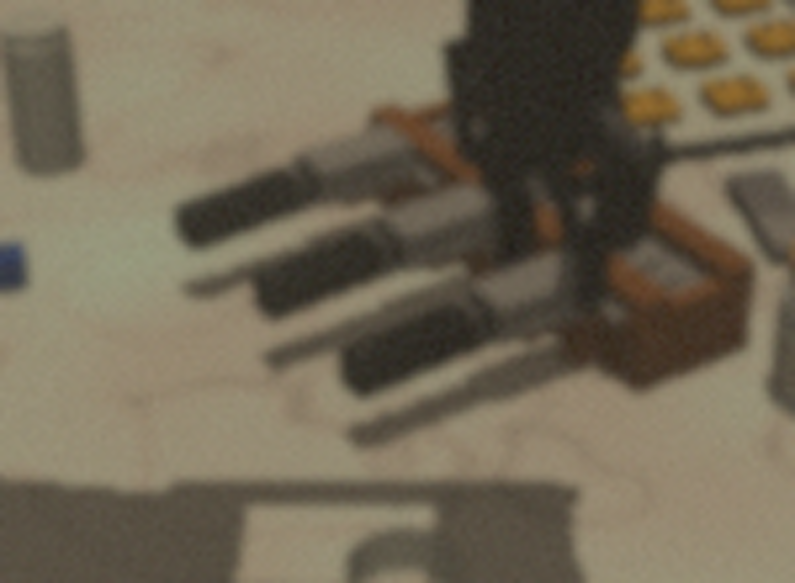

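Crop c9 shows the three assembled turners at (115,310), (200,280) and (280,260). The side crop shows the shoulders tight against the tubes, nothing gripped and the arm clear. Handing in.

```bash
python3 - <<'E'
from h import *
v=V("top"); 
for i in(1,2,3): home(v,i)
tubes(v); print(arm.hand_in())
E
```

```text
slot 1 rear [-170.3   -167.943] dark x [-168.1  -75.6] z [64.5, 66.9, 70.2, 69.8]
slot 2 rear [-170.1   -168.269] dark x [-167.5  -75.1] z [64.0, 65.8, 70.0, 69.3]
slot 3 rear [-170.4   -168.512] dark x [-167.7  -74.3] z [63.8, 66.1, 69.2, 69.8]
slot 1 tube (array([-49.1,   1.2]), 91.2, 34.8, np.float64(0.0)) x -94.7 -3.5 z 69.5
slot 2 tube (array([-49.4,   1.6]), 89.6, 35.2, np.float64(-0.1)) x -94.2 -4.6 z 69.4
slot 3 tube (array([-49.7,   1.1]), 90.1, 35.7, np.float64(-0.3)) x -94.7 -4.6 z 69.2
the job is handed in; nothing more can be done
None
```

All three turners are assembled: each head is home in its own slot with a handle fitted. The job was handed in at about 77 s. I could not see the spring buttons themselves; they are on the side hidden from the side camera, and the top picture is too coarse.

- **Heads:** the blade ends of the tubes read slot x of about −4 mm, against −4 mm when fully home. The mouths read about −74.5 mm before the handles went on. The slot 2 head first slipped in the grip and stopped 15 mm short. I regripped it and pushed it home.
- **Handles:** the shoulders read −74 to −76 mm and the rear ends about −169 mm, against −74 and −169 mm when fully home. Each handle met a firm stop at about 10 N. That position puts the button under its side hole, so I take it that all three popped out. The turners droop slightly at the grip end.
- **Other things:** one handle had been knocked aside during the run, so I drew it clear by its grip before using it. The blue look-alike stayed where it was. The mug, jar, ramekin and shaker showed no visible change. The cutter's readings scattered by up to about 30 mm in y because it was partly hidden in most views. In the pictures it looked unmoved.

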